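# Put a glued bracket under the ratchet press

## Task

Put the glued-up plywood bracket in the glue press: first pull the ram up by its knob and leave it hanging on the ratchet, high enough for the block to go under the foot, then lay the bracket flat on the press base with its block centred under the foot and let go of it. Then hold the pawl's thumb lever down so that the ram sinks gently by its own weight until the foot rests on the block, and let go. Do not drop the bracket, do not force the ram down, and leave the other things on the table where they are.

Things in the scene. Friction and masses are not known exactly. Their poses are not given: they have to be found in the camera images.
- press: dead-weight glue press, grey cast C-frame, bolted down. Origin: on the ram's axis at table level; z up; +y points from the ram to the column, so the throat is open to -y; the pawl's thumb lever sticks out to -x. Flat base: top 22 mm above the table, x -55..+55, y -75..+109 mm; four 12 mm high lugs reach |x| 83 mm at y -55 and +95
- press_head (a point): centre of the underside of the press's head, on the ram's axis, 105 mm above the table. In the press's axes the head spans x -30..+30, y -26..+108 mm, and is 60 mm high. The column that carries it: x -22..+22, y +58..+108 mm, down to the base. A 20 mm thick dashpot stands on the head at y +46; its rod and yoke rise with the ram
- ram (a joint): height of the ram, m: 0 down, 0.070 top stop. Gap between base and foot = 4 mm + this. Ram and foot 0.8 kg (+-15 %). Saw teeth at 12 mm pitch: it is pulled up past the sprung pawl (up to about 18 N at 40 mm/s) and, let go, is held at about 0.006, 0.018, 0.030, 0.042, 0.054 or 0.066. With the pawl clear it sinks at about 50 mm/s, slowed by the dashpot; foot on the bracket's block: 0.038
- ram_knob (a point): centre of the black cylindrical knob on top of the ram: upright, 34 mm across, 32 mm high (top 16 mm above this point); 246 mm above the table at ram = 0, rising with it. 24 to 31 mm under this point the dashpot's yoke sticks out 56 mm to the press's +y
- press_foot: round flat swivelling pressing foot at the lower end of the ram, 34 mm across. Origin: centre of its underside
- pawl (a joint): angle of the pawl, rad: 0 to 0.03 in the teeth; grows as the thumb lever is pressed down; clear of the teeth from about 0.15; stop at 0.30. A spring returns it. Pressing takes about 1 to 3 N at the pad
- lever_pad (a point): centre of the top of the pawl's thumb pad, a flat steel plate 38 mm (along press x) x 32 mm, 6 mm thick. Pawl in the teeth: lever about level, this point 95 mm from the ram's axis towards press -x, 182 mm above the table. It hinges 73 mm nearer the ram: pressed, the pad goes down about 11 mm for the pawl to clear, 21 mm to its stop. Free space below it
- bracket_mid (a point): the glued-up bracket, loose, 0.17 kg: a plywood strip 190 x 56 x 18 mm lying flat with a 70 x 56 x 24 mm block glued on top of one end (42 mm high there). This point: middle of the strip, half-way up it (9 mm above its underside). x runs along the strip towards the block end, y across it (56 mm), z up
- bracket_block (a point): centre of the bracket's block: 60 mm along the strip's +x from bracket_mid and 21 mm higher; the block's top is 12 mm above this point, the bracket's underside 30 mm below it
- strip: loose plain 18 mm plywood strip, 190 x 56 x 18 mm, like the bracket's strip but with no block on it; leave it. Origin: centre of its underside
- disc: loose plywood disc, 90 mm across, 6 mm thick, lying flat; leave it. Origin: centre of its underside
- cutters: loose flush cutters lying flat, about 130 mm long and 16 mm high, two bowed handles; leave them. Origin: middle of their length, on the table
- print_part: loose 3D-printed white ribbed part, 85 x 45 mm, 30 mm high; leave it. Origin: centre of its underside
- lens_cap: loose domed round cap, 60 mm across, 22 mm high; leave it. Origin: centre of its underside
- channel: loose 3D-printed U channel, 75 x 30 mm, 26 mm high; leave it. Origin: centre of its underside
- glue: upright closed glue bottle, 60 mm across, 160 mm high; leave it. Origin: centre of its underside

How it is judged:
By the outcome, as a careful person would: the job done as asked, in the order asked, and still so for the second after the job is handed in, with the robot touching nothing.
It also fails if it takes over 64 s, if anything falls off the work surface, if the arm or the gripper's body presses on something with over 40 N, if the wrist force passes 120 N, or if a joint passes its speed limit or range.

## Robot

A 7-joint arm with a two-finger parallel gripper is mounted at the origin on the work surface. World frame = base frame: x ahead of the robot, y to its left, z up, the work surface at z = 0. Lengths are in m, angles in rad, forces in N, time in s.
With the tool pointing down it reaches from about 0.425 to 0.925 m from the base axis. Payload 6.8 kg.
Tool frame: the origin (TCP) lies at the very end of the fingers, on their centre line; the grasp point (between the pads) lies 19 mm behind it; z points along the fingers, y is the direction in which the jaws open and shut (so a half turn about z gives the same grasp; the last joint's range is limited). The gripper opens to 85 mm and grips with 20 to 120 N. Pads are 22 mm wide; open, the fingers measure 114 mm over their backs; the gripper's body (76 mm by 85 mm) begins 54 mm behind the grasp point. The pads swing forward as they close: fully open they stand 13 mm farther back than shut.
Start: joints at [-1.389, 0.477, 0.022, 1.555, -0.011, 1.109, -0.083], TCP at [0.193, 0.647, 0.231] pointing down, gripper open.
Joint ranges: [-2.96, 2.96], [-0.34, 2.1], [-1.41, 1.46], [0.24, 2.44], [-1.37, 4.51], [0.17, 1.92], [-2.96, 2.96]. Speed limits (rad/s): [2.39, 2.39, 3.14, 3.14, 3.14, 3.14, 3.14].

## Interface

Orientations are given as a rotation vector (axis times angle).
In Python, from bench import monitor, viewer, job gives the robot as it stands. The module is installed in compiled form; this text tells all that it offers.
- The arm moves only by the tool drive_tool, never from a script. Its argument "commands" is a list of rows, each an object with "linear": the shift along the tool's x, y, z in m, a list of three; "dr": the turn, a rotation vector about the tool's x, y, z in degrees, a list of three; "jaw": the closure, from 0 (fully open) to 1 (shut). A call has 1 to 8 rows; each row shifts and turns the pose as measured when the row begins, along the tool's axes as they then stand; what a row does not reach is not made up. A row lasts 1/8 s, in which the tool goes at most 62.5 mm and 10.7 degrees, less where a joint would pass 70% of its speed; a pose out of reach is approached as far as the arm can. A call is refused whole if a number of a shift passes 0.0625 or a number of a turn 10.7, either way. A call with a gripper value outside its range is refused whole. The fingers move at their own pace and stop on an object; "force" is the grip in N (left out, the last holds). Time passes only in rows, so rows that do not move let the fingers close. It gives the time, the measured TCP pose, the force and the opening at its end, in the units of the state.
- monitor.get_obs(): the state, without advancing time (a new reading comes with each control period).
- viewer.grab_frame(name): name is "scene" or "top" or "wrist"; returns the picture (480x640x3 uint8, red, green, blue); there is no depth.
- viewer.calibration(name): a dict with "K" (3x3 intrinsics, pixels), "R" (3x3) and "t" (3): a world point X has camera coordinates R X + t. Camera axes: x right, y down, z forward; pixel columns grow to the right and rows downward; lengths in m; the calibration is good to about 2 mm. A picture is of the moment at which its call begins: read the wrist's pose just before it. calibration takes no time and is no camera call; for the wrist camera it gives the pose at the moment of the call.
- job.hand_in(): hands the job in, once; it reports no verdict.
The state is a dict: "clock": time; "joints": joint angles; "qvel": joint speeds; "tau": joint torques, N m; "tcp_pos": TCP position; "orientation": TCP orientation; "contact_force": force on the tool from outside, world axes, zero at the start; "moment": the same for the moment, N m; "grip_width": finger opening in m.
Only numpy, scipy, OpenCV 4.12 (cv2) and the standard library are available. Lean on these libraries where they do the work, as an engineer would, in place of code of your own. Each camera call takes 0.05 s, during which the arm holds its last target.

## Working session

There is one attempt and no reset: what is moved stays moved. The work goes in short steps, Python scripts to look and compute and a tool call to move; the robot and the scene stay as the last step left them, time stands still between calls to the robot, and variables do not carry over. Pictures are saved under pics/ and viewed, and the job is handed in when it is done.

Besides the shell and the picture viewer there is one more tool, called after "Emit:" as name(argument=value, ...) on one line, values as JSON. drive_tool: Moves the arm, as the interface text tells. Its arguments: {"type":"object","properties":{"commands":{"type":"array"},"force":{"type":"number"}},"required":["commands"]}

```bash
mkdir -p pics; ls
python3 - <<'E'
from bench import monitor, viewer, job
import cv2
print(monitor.get_obs())
for n in ["scene","top","wrist"]:
    c=viewer.calibration(n); print(n,c)
    cv2.imwrite(f"pics/{n}0.png",viewer.grab_frame(n)[:,:,::-1])
E
```

```text
pics
{'clock': 0.0, 'joints': array([-1.38911711,  0.47780422,  0.02233735,  1.55647219, -0.01145892,
        1.10928369, -0.08308172]), 'qvel': array([ 1.96501395e-03,  1.06800978e-03, -9.82649074e-04,  2.53688285e-03,
       -1.06616464e-03, -3.14738078e-05,  6.88864161e-04]), 'tau': array([-2.50274597e-04, -5.96466029e+01,  1.60785299e+00, -2.81186289e+01,
        1.25294714e-02,  9.53489682e-03, -5.30194214e-06]), 'tcp_pos': array([0.19272914, 0.64627663, 0.23031416]), 'orientation': array([-4.53486063e-01, -3.10859436e+00,  2.88539536e-03]), 'contact_force': array([-0.04729295,  0.61742773,  0.32374835]), 'moment': array([-0.00184429, -0.02062828, -0.02350489]), 'grip_width': 0.08556767853109416}
scene {'K': array([[486.89762098,   0.        , 317.63244122],
       [  0.        , 486.89762098, 232.10062215],
       [  0.        ,   0.        ,   1.        ]]), 'R': array([[ 0.36034911,  0.93273711, -0.01224776],
       [ 0.5832861 , -0.23555145, -0.77736275],
       [-0.72796006,  0.27297802, -0.62893334]]), 't': array([-0.18982992, -0.2008226 ,  1.57382377])}
top {'K': array([[446.00965432,   0.        , 321.03139479],
       [  0.        , 446.00965432, 250.42791813],
       [  0.        ,   0.        ,   1.        ]]), 'R': array([[-0.02993911, -0.99954487,  0.00370101],
       [-0.99662138,  0.02956782, -0.07662622],
       [ 0.07648192, -0.00598263, -0.99705302]]), 't': array([-0.00127601,  0.58986978,  1.1671732 ])}
wrist {'K': array([[379.78549364,   0.        , 316.36154181],
       [  0.        , 379.78549364, 240.65960976],
       [  0.        ,   0.        ,   1.        ]]), 'R': array([[ 0.28623807,  0.95815695, -0.00174173],
       [ 0.92439253, -0.27567211,  0.26363484],
       [ 0.25212341, -0.07707237, -0.96462098]]), 't': array([-0.67456022, -0.03445224,  0.37903093])}
```

View pics/scene0.png

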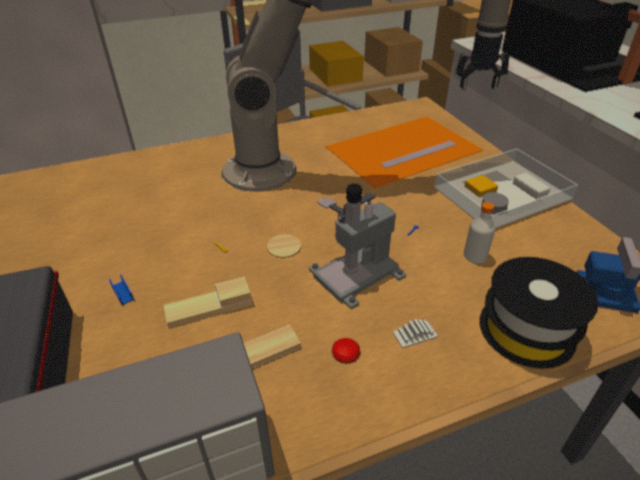

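View pics/top0.png

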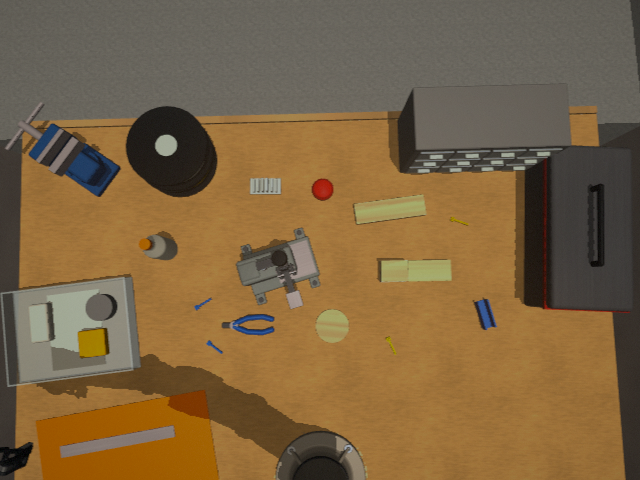

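View pics/wrist0.png

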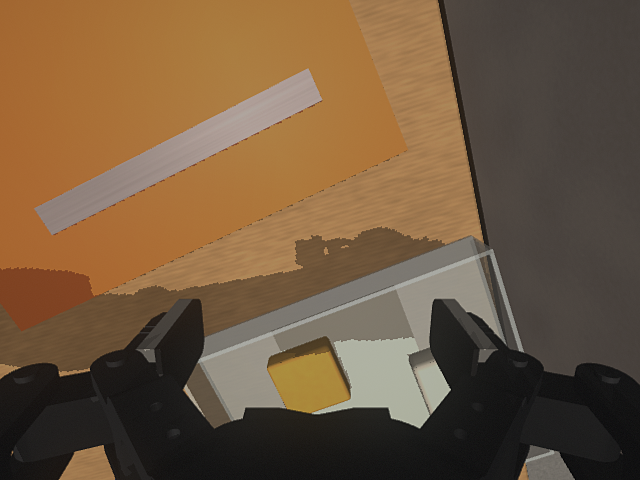

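The scene view shows the press at about (357,250), the bracket at (210,302) with its block at (233,290), and the plain strip at (272,346). In the top view the bracket is at (415,271) with its block end at the left (394,271), the press is at (280,265), and its lever pad is at (294,299). Next I'll enlarge both views.

```bash
cat > h.py <<'E'
import numpy as np, cv2
from scipy.spatial.transform import Rotation as Rn
from scipy.optimize import least_squares
def proj(c,X):
    p=(c["R"]@np.atleast_2d(X).T).T+c["t"]; q=(c["K"]@p.T).T; return q[:,:2]/q[:,2:]
def ray(c,uv):
    d=c["R"].T@np.linalg.solve(c["K"],[uv[0],uv[1],1]); o=-c["R"].T@c["t"]; return o,d/np.linalg.norm(d)
def onz(c,uv,z):
    o,d=ray(c,uv); return o+d*(z-o[2])/d[2]
def tri(cs,uvs):
    A=np.zeros((3,3));b=np.zeros(3)
    for c,uv in zip(cs,uvs):
        o,d=ray(c,uv);P=np.eye(3)-np.outer(d,d);A+=P;b+=P@o
    X=np.linalg.solve(A,b); return X,[np.round(proj(c,X)[0]-uv,1) for c,uv in zip(cs,uvs)]
def crop(src,dst,x0,y0,x1,y1,s):
    im=cv2.imread(src)[y0:y1,x0:x1]; cv2.imwrite(dst,cv2.resize(im,None,fx=s,fy=s,interpolation=cv2.INTER_CUBIC))
E
python3 - <<'E'
from h import *
crop("pics/scene0.png","pics/s_press.png",300,170,420,310,4)
crop("pics/top0.png","pics/t_press.png",225,220,345,345,4.5)
a=cv2.imread("pics/scene0.png")[265:375,155:315];b=cv2.imread("pics/top0.png")[185:295,345:465]
cv2.imwrite("pics/br.png",np.vstack([cv2.resize(a,None,fx=2.7,fy=2.7,interpolation=2),np.pad(cv2.resize(b,None,fx=2.7,fy=2.7,interpolation=2),((0,0),(0,108),(0,0)))]))
E
```

```text
(no output)
```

View pics/s_press.png

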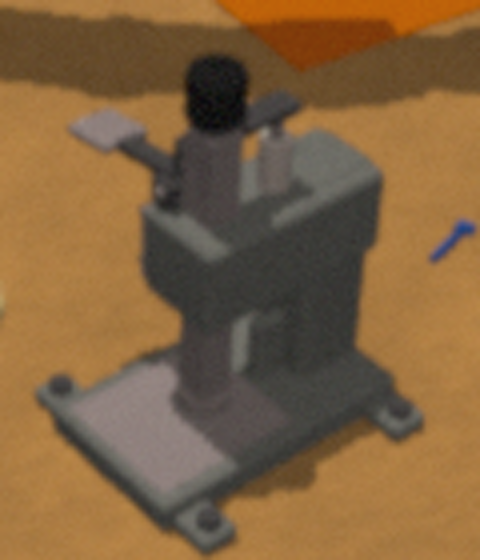

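View pics/t_press.png

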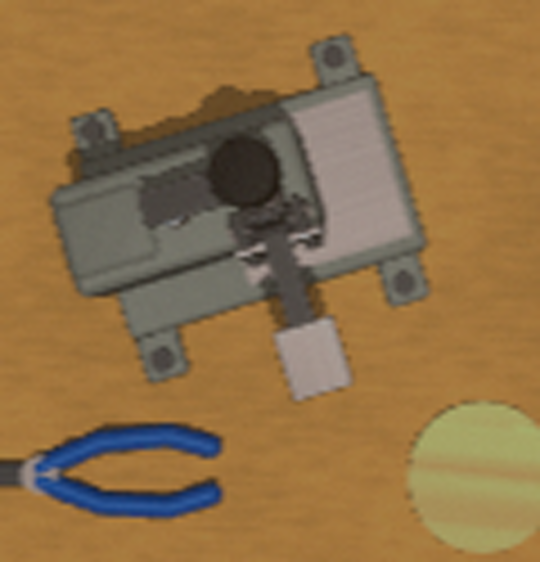

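View pics/br.png

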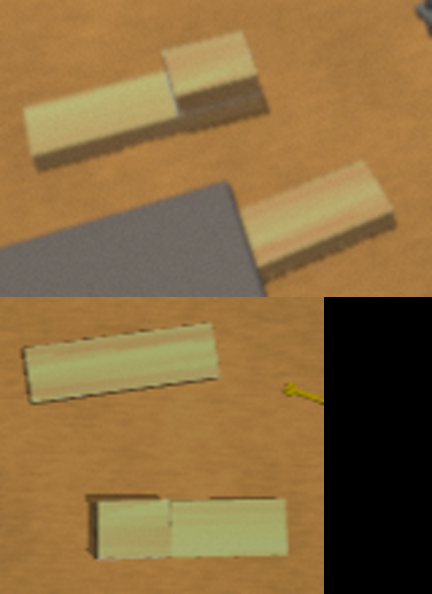

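```bash
cat > fit1.py <<'E'
from h import *
from bench import viewer
T=viewer.calibration("top");S=viewer.calibration("scene")
def tc(p): return np.array([225+(p[0]+.5)/4.5-.5,220+(p[1]+.5)/4.5-.5])
def sc(p): return np.array([300+(p[0]+.5)/4-.5,170+(p[1]+.5)/4-.5])
def st(p): return np.array([155+(p[0]+.5)/2.7-.5,265+(p[1]+.5)/2.7-.5])
def tt(p): return np.array([345+(p[0]+.5)/2.7-.5,185+(p[1]-297+.5)/2.7-.5])
# press obs: cam, px, local pt
h=.262
obs=[(T,tc((375,73)),(.055,-.075,.022)),(T,tc((424,245)),(-.055,-.075,.022)),
(T,tc((245,168)),(0,0,.262)),
(T,tc((275,335)),(-.076,.016,.182)),(T,tc((335,317)),(-.076,-.016,.182)),(T,tc((352,382)),(-.114,-.016,.182)),(T,tc((295,400)),(-.114,.016,.182)),
(S,sc((217,70)),(0,0,.262)),
(S,sc((68,128)),(-.114,-.016,.182)),(S,sc((146,130)),(-.076,.016,.182)),(S,sc((100,110)),(-.114,.016,.182)),(S,sc((110,150)),(-.076,-.016,.182)),
(S,sc((165,500)),(.055,-.075,.022)),(S,sc((55,404)),(-.055,-.075,.022))]
def tf(p,l): 
    c,s=np.cos(p[2]),np.sin(p[2]); return np.array([p[0]+c*l[0]-s*l[1],p[1]+s*l[0]+c*l[1],l[2]])
def res(p,o): return np.concatenate([proj(c,tf(p,l))[0]-uv for c,uv,l in o])
r=least_squares(res,[.45,.1,.27],args=(obs,),loss="soft_l1"); print("press",r.x,np.degrees(r.x[2]));print(res(r.x,obs).reshape(-1,2).round(1).tolist())
print("knobtop tri",tri([T,S],[tc((245,168)),sc((217,70))]), "pad tri",tri([T,S],[tc((314,358)),sc((106,129))]))
ob=[(T,tt((98,503)),(.095,-.028,.042)),(T,tt((97,557)),(.095,.028,.042)),(T,tt((169,500)),(.025,-.028,.042)),(T,tt((171,556)),(.025,.028,.042)),
(T,tt((287,499)),(-.095,-.028,.018)),(T,tt((288,554)),(-.095,.028,.018)),
(S,st((243,33)),(.095,.028,.042)),(S,st((162,52)),(.025,.028,.042)),(S,st((257,78)),(.095,-.028,.042)),(S,st((178,99)),(.025,-.028,.042)),
(S,st((25,108)),(-.095,.028,.018)),(S,st((38,158)),(-.095,-.028,.018))]
r=least_squares(res,[.5,-.2,1.57],args=(ob,),loss="soft_l1"); print("brk",r.x,np.degrees(r.x[2]));print(res(r.x,ob).reshape(-1,2).round(1).tolist())
print("blk tri",tri([T,S],[tt((134,529)),st((210,65))]))
# top view of glue / robot clearance
print("glue",onz(T,(148,243),.16),"cap",onz(T,(322,189),.02),"spool",onz(T,(166,145),.1),"cabinet",onz(T,(405,175),.15),"red",)
E
python3 fit1.py
```

```text
press [0.55947078 0.07267207 0.28040578] 16.06606777151067
[[-0.4, -1.2], [1.3, -0.2], [-0.2, 0.2], [-0.5, -1.1], [-0.5, -1.4], [0.7, 0.1], [0.1, 0.4], [0.1, -0.4], [-0.8, -5.3], [0.6, -3.3], [2.0, -5.6], [-1.3, -3.3], [0.1, 2.6], [-1.4, 0.2]]
knobtop tri (array([0.55998084, 0.07220634, 0.26135055]), [array([0., 0.]), array([ 0., -0.])]) pad tri (array([0.4668053 , 0.04696417, 0.16879964]), [array([0.1, 0. ]), array([ 0.1, -0. ])])
brk [ 0.53096252 -0.26853523  1.5553464 ] 89.11478468286356
[[-0.4, -1.8], [0.5, -0.4], [-0.1, -1.1], [-0.2, -0.4], [-0.7, -0.8], [-0.4, -0.2], [-0.1, -1.2], [-0.0, -0.6], [0.6, -1.5], [-1.1, -1.1], [-0.6, -0.2], [-2.5, -0.8]]
blk tri (array([ 0.52975215, -0.20912243,  0.03667923]), [array([-0.2, -0.1]), array([-0.3, -0. ])])
glue [0.60869629 0.38934697 0.16      ] cap [ 0.7561013  -0.02646842  0.02      ] spool [0.86338417 0.36665059 0.1       ] cabinet [ 0.75635123 -0.22619643  0.15      ] red
```

```bash
cat > plan.py <<'E'
from h import *
from bench import monitor
def plan(tx,ty,tz,yaw,maxs=.06,maxr=10.0,n=8):
    """rows toward TCP target, tool down, tool y at yaw deg (mod 180)"""
    o=monitor.get_obs(); p=o["tcp_pos"].copy(); R=Rn.from_rotvec(o["orientation"]).as_matrix()
    y=np.radians(yaw); ya=np.array([np.cos(y),np.sin(y),0])
    if ya@R[:,1]<0: ya=-ya
    Rt=np.column_stack([np.cross(ya,[0,0,-1]),ya,[0,0,-1]])
    print("clk %.2f"%o["clock"],"p",p.round(4),"yaw %.1f"%np.degrees(np.arctan2(R[1,1],R[0,1])),"tilt %.2f"%np.degrees(np.arccos(-R[2,2])),"F",o["contact_force"].round(1),"w %.4f"%o["grip_width"],"q",o["joints"].round(2))
    t=np.array([tx,ty,tz]); rv=Rn.from_matrix(R.T@Rt).as_rotvec(); 
    k=max(np.linalg.norm(t-p)/maxs,np.degrees(np.linalg.norm(rv))/maxr,1e-9); k=int(np.ceil(k))
    d=(t-p)/k
    print("rows needed",k)
    Rc=R.copy(); step=Rn.from_rotvec(rv/k).as_matrix()
    for i in range(min(k,n)):
        print("lin",(Rc.T@d).round(4).tolist(),"dr",np.degrees(rv/k).round(2).tolist()); Rc=Rc@step
E
python3 - <<'E'
from plan import *
plan(.36,.40,.34,40)
c=__import__("bench").viewer.calibration("wrist")
o=monitor.get_obs();R=Rn.from_rotvec(o["orientation"]).as_matrix()
print("cam in tool",R.T@(-c["R"].T@c["t"]-o["tcp_pos"]), "axis",R.T@c["R"][2])
E
```

```text
clk 0.15 p [0.1928 0.6464 0.2305] yaw 73.4 tilt 0.08 F [-0.1  0.3 -0.4] w 0.0855 q [-1.39  0.48  0.02  1.56 -0.01  1.11 -0.08]
rows needed 6
lin [-0.0384, -0.0314, -0.0182] dr [-0.01, 0.01, 5.57]
lin [-0.0413, -0.0275, -0.0182] dr [-0.01, 0.01, 5.57]
lin [-0.0438, -0.0234, -0.0182] dr [-0.01, 0.01, 5.57]
lin [-0.0458, -0.019, -0.0182] dr [-0.01, 0.01, 5.57]
lin [-0.0475, -0.0145, -0.0182] dr [-0.01, 0.01, 5.57]
lin [-0.0487, -0.0098, -0.0182] dr [-0.01, 0.01, 5.57]
cam in tool [ 0.0663489   0.00054788 -0.14314226] axis [-2.63502124e-01 -2.11882511e-04  9.64658792e-01]
```

Emit:
drive_tool(commands=[{"linear": [-0.038, -0.031, -0.02], "dr": [0, 0, 5.5], "jaw": 0}, {"linear": [-0.041, -0.028, -0.02], "dr": [0, 0, 5.5], "jaw": 0}, {"linear": [-0.044, -0.023, -0.02], "dr": [0, 0, 5.5], "jaw": 0}, {"linear": [-0.046, -0.019, -0.02], "dr": [0, 0, 5.5], "jaw": 0}, {"linear": [-0.047, -0.015, -0.02], "dr": [0, 0, 5.5], "jaw": 0}, {"linear": [-0.049, -0.01, -0.02], "dr": [0, 0, 5.5], "jaw": 0}])

```text
clock: 0.9
tcp_pos: [0.3591, 0.3943, 0.35]
orientation: [-1.331, -2.844, 0.013]
contact_force: [1.1, -0.4, 0.1]
grip_width: 0.0858
```

Run:
```python
from plan import *
plan(.45,.25,.40,25)
```

```text
clk 0.90 p [0.3591 0.3943 0.35  ] yaw 39.8 tilt 0.48 F [ 1.1 -0.4  0.1] w 0.0858 q [-1.15  0.15  0.23  1.74 -0.04  1.26 -0.22]
rows needed 3
lin [-0.0564, -0.0077, -0.0165] dr [-0.15, 0.06, 4.94]
lin [-0.0568, -0.0027, -0.0166] dr [-0.15, 0.06, 4.94]
lin [-0.0568, 0.0022, -0.0166] dr [-0.15, 0.06, 4.94]
```

Emit:
drive_tool(commands=[{"linear": [-0.056, -0.008, -0.017], "dr": [0, 0, 5], "jaw": 0}, {"linear": [-0.057, -0.003, -0.017], "dr": [0, 0, 5], "jaw": 0}, {"linear": [-0.057, 0.002, -0.017], "dr": [0, 0, 5], "jaw": 0}, {"linear": [0, 0, 0], "dr": [0, 0, 0], "jaw": 0}])

```text
clock: 1.4
tcp_pos: [0.4536, 0.2396, 0.4049]
orientation: [1.715, 2.631, -0.008]
contact_force: [-0.6, 1.0, 0.1]
grip_width: 0.0853
```

```bash
cat > wl.py <<'E'
import sys,pickle
from plan import *
from bench import viewer
n=sys.argv[1]
c=viewer.calibration("wrist"); im=viewer.grab_frame("wrist")
cv2.imwrite(f"pics/{n}.png",im[:,:,::-1]); pickle.dump(c,open(f"pics/{n}.pkl","wb"))
E
python3 wl.py w1
python3 - <<'E'
from plan import *
plan(.56,.0725,.33,16)
E
```

```text
clk 1.45 p [0.4518 0.2422 0.404 ] yaw 24.1 tilt 0.35 F [-0.4  0.9  0.2] w 0.0855 q [-0.97  0.08  0.39  1.71 -0.03  1.37 -0.16]
rows needed 4
lin [-0.0497, 0.0075, 0.0186] dr [-0.07, 0.05, 2.03]
lin [-0.0494, 0.0092, 0.0186] dr [-0.07, 0.05, 2.03]
lin [-0.0491, 0.0109, 0.0185] dr [-0.07, 0.05, 2.03]
lin [-0.0487, 0.0126, 0.0185] dr [-0.07, 0.05, 2.03]
```

View pics/w1.png

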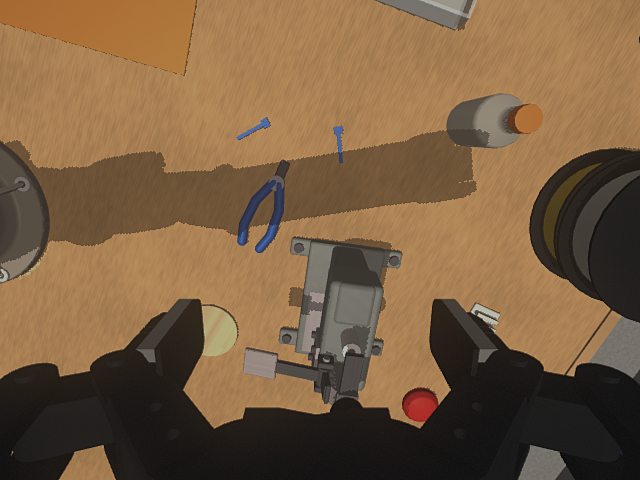

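The wrist view shows the press behind the gripper: pad centre about (261,362), knob top just visible at (346,405). I'll use it to refine the press fit.

Run:
```python
from h import *
crop("pics/w1.png","pics/w1c.png",230,225,420,415,3.1)
```

```text
(no output)
```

View pics/w1c.png

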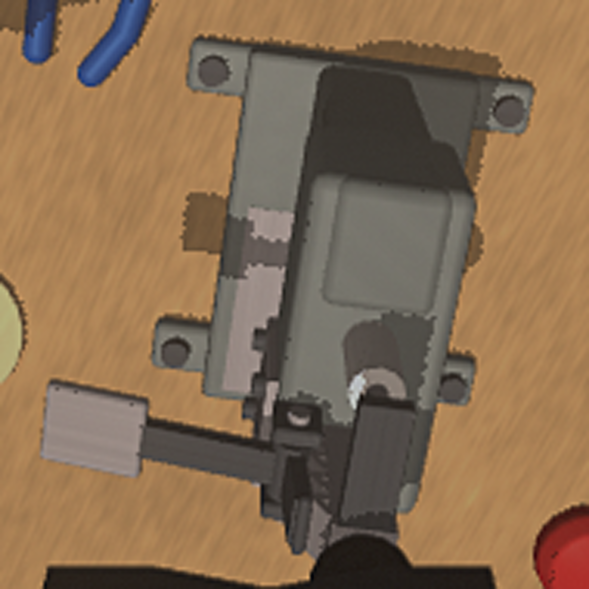

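```bash
cat > fit2.py <<'E'
from fit1 import *
import pickle
W=pickle.load(open("pics/w1.pkl","rb"))
def wc(p): return np.array([230+(p[0]+.5)/3.1-.5,225+(p[1]+.5)/3.1-.5])
ow=[(W,wc((249,50)),(-.055,.109,.022)),(W,wc((480,80)),(.055,.109,.022)),(W,wc((205,393)),(-.055,-.075,.022))]
o2=[o for o in obs if o[2][2]!=.182]+ow
r=least_squares(res,[.56,.07,.28],args=(o2,),loss="soft_l1");print("press2",r.x,np.degrees(r.x[2]),res(r.x,o2).reshape(-1,2).round(1).tolist())
P=r.x
print(tri([T,W],[tc((314,358)),wc((94.5,428))]),tri([S,W],[sc((106,129)),wc((94.5,428))]),tri([T,S,W],[tc((314,358)),sc((106,129)),wc((94.5,428))]))
print("pad pred",tf(P,(-.095,0,.182)),"knob",tf(P,(0,0,.262)))
E
python3 fit2.py
```

```text
press [0.55947078 0.07267207 0.28040578] 16.06606777151067
[[-0.4, -1.2], [1.3, -0.2], [-0.2, 0.2], [-0.5, -1.1], [-0.5, -1.4], [0.7, 0.1], [0.1, 0.4], [0.1, -0.4], [-0.8, -5.3], [0.6, -3.3], [2.0, -5.6], [-1.3, -3.3], [0.1, 2.6], [-1.4, 0.2]]
knobtop tri (array([0.55998084, 0.07220634, 0.26135055]), [array([0., 0.]), array([ 0., -0.])]) pad tri (array([0.4668053 , 0.04696417, 0.16879964]), [array([0.1, 0. ]), array([ 0.1, -0. ])])
brk [ 0.53096252 -0.26853523  1.5553464 ] 89.11478468286356
[[-0.4, -1.8], [0.5, -0.4], [-0.1, -1.1], [-0.2, -0.4], [-0.7, -0.8], [-0.4, -0.2], [-0.1, -1.2], [-0.0, -0.6], [0.6, -1.5], [-1.1, -1.1], [-0.6, -0.2], [-2.5, -0.8]]
blk tri (array([ 0.52975215, -0.20912243,  0.03667923]), [array([-0.2, -0.1]), array([-0.3, -0. ])])
glue [0.60869629 0.38934697 0.16      ] cap [ 0.7561013  -0.02646842  0.02      ] spool [0.86338417 0.36665059 0.1       ] cabinet [ 0.75635123 -0.22619643  0.15      ] red
press2 [0.55859781 0.07413193 0.27849441] 15.956554157781618 [[-0.8, -0.8], [0.7, 0.2], [-0.9, 0.7], [0.6, -0.8], [0.4, 2.2], [-1.0, -0.3], [-0.1, -0.2], [0.7, 0.1], [-1.4, 1.3]]
(array([0.46746401, 0.0472688 , 0.16906967]), [array([-0.1, -0.2]), array([-0.5, -0.1])]) (array([0.46773296, 0.04686399, 0.16908852]), [array([0.2, 0.1]), array([-0.4,  0.3])]) (array([0.46735632, 0.04701116, 0.1690141 ]), [array([ 0.1, -0.2]), array([0.2, 0. ]), array([-0.7,  0. ])])
pad pred [0.46725811 0.04801563 0.182     ] knob [0.55859781 0.07413193 0.262     ]
```

Emit:
drive_tool(commands=[{"linear": [-0.05, 0.0075, 0.0186], "dr": [0, 0, 2], "jaw": 0}, {"linear": [-0.05, 0.009, 0.0186], "dr": [0, 0, 2], "jaw": 0}, {"linear": [-0.05, 0.011, 0.0186], "dr": [0, 0, 2], "jaw": 0}, {"linear": [-0.05, 0.013, 0.0186], "dr": [0, 0, 2], "jaw": 0}, {"linear": [0, 0, 0], "dr": [0, 0, 0], "jaw": 0}])

```text
clock: 2.08
tcp_pos: [0.5614, 0.076, 0.3237]
orientation: [-1.866, -2.521, 0.013]
contact_force: [0.6, 0.5, -0.3]
grip_width: 0.0853
```

```bash
python3 - <<'E'
from plan import *
plan(.5593,.073,.232,16,maxs=.035)
E
python3 wl.py w2
```

```text
clk 2.08 p [0.5614 0.076  0.3237] yaw 17.0 tilt 0.55 F [ 0.6  0.5 -0.3] w 0.0853 q [-0.7   0.24  0.56  1.73 -0.13  1.22  0.19]
rows needed 3
lin [-0.0007, -0.0006, 0.0306] dr [-0.18, 0.01, 0.33]
lin [-0.0007, -0.0007, 0.0306] dr [-0.18, 0.01, 0.33]
lin [-0.0008, -0.0008, 0.0306] dr [-0.18, 0.01, 0.33]
```

View pics/w2.png

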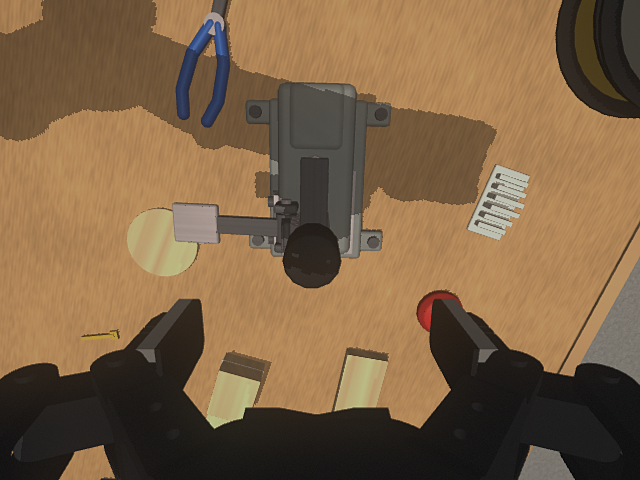

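The knob is centred between the open fingers at (312,255), so I'm descending and gripping it.

Emit:
drive_tool(commands=[{"linear": [-0.0008, -0.0007, 0.0305], "dr": [-0.2, 0, 0.3], "jaw": 0}, {"linear": [-0.0008, -0.0007, 0.0305], "dr": [-0.2, 0, 0.3], "jaw": 0}, {"linear": [-0.0008, -0.0007, 0.0305], "dr": [-0.2, 0, 0.3], "jaw": 0}, {"linear": [0, 0, 0], "dr": [0, 0, 0], "jaw": 0}])

```text
clock: 2.62
tcp_pos: [0.557, 0.0877, 0.2302]
orientation: [-1.86, -2.527, -0.008]
contact_force: [0.5, -0.5, 0.4]
grip_width: 0.0853
```

Run:
```python
from plan import *
plan(.5593,.073,.231,16,maxs=.035)
```

```text
clk 2.62 p [0.557  0.0877 0.2302] yaw 17.3 tilt 0.38 F [ 0.5 -0.5  0.4] w 0.0853 q [-0.68  0.32  0.52  1.86 -0.19  1.01  0.22]
rows needed 1
lin [-0.0148, -0.0022, -0.0008] dr [0.11, -0.36, 1.27]
```

Emit:
drive_tool(commands=[{"linear": [-0.0075, -0.001, -0.0005], "dr": [0, 0, 0.6], "jaw": 0}, {"linear": [-0.0075, -0.001, -0.0005], "dr": [0, 0, 0.6], "jaw": 0}, {"linear": [0, 0, 0], "dr": [0, 0, 0], "jaw": 0}])

```text
clock: 3.0
tcp_pos: [0.5613, 0.0743, 0.2347]
orientation: [-1.885, -2.511, -0.015]
contact_force: [-0.2, -0.7, -0.3]
grip_width: 0.0855
```

Run:
```python
from plan import *
plan(.5593,.073,.231,16,maxs=.035)
```

```text
clk 3.00 p [0.5613 0.0743 0.2347] yaw 16.2 tilt 0.57 F [-0.2 -0.7 -0.3] w 0.0855 q [-0.67  0.32  0.54  1.85 -0.2   1.02  0.23]
rows needed 1
lin [-0.0008, -0.0023, 0.0036] dr [0.39, -0.42, 0.2]
```

Emit:
drive_tool(commands=[{"linear": [-0.0008, -0.0023, 0.004], "dr": [0.4, -0.4, 0], "jaw": 0}, {"linear": [0, 0, 0], "dr": [0, 0, 0], "jaw": 0.4}, {"linear": [0, 0, 0], "dr": [0, 0, 0], "jaw": 0.8}, {"linear": [0, 0, 0], "dr": [0, 0, 0], "jaw": 1}, {"linear": [0, 0, 0], "dr": [0, 0, 0], "jaw": 1}, {"linear": [0, 0, 0], "dr": [0, 0, 0], "jaw": 1}], force=70)

```text
clock: 3.75
tcp_pos: [0.5587, 0.0728, 0.2316]
orientation: [-1.886, -2.511, 0.001]
contact_force: [-1.1, 1.2, -0.5]
grip_width: 0.0322
```

```bash
python3 - <<'E'
from plan import *
plan(.5593,.073,.231,16,maxs=.035)
E
python3 wl.py w3
```

```text
clk 3.75 p [0.5587 0.0728 0.2316] yaw 16.2 tilt 0.08 F [-1.1  1.2 -0.5] w 0.0322 q [-0.67  0.32  0.54  1.85 -0.19  1.02  0.23]
rows needed 1
lin [0.0001, 0.0006, 0.0006] dr [-0.07, -0.04, 0.19]
```

View pics/w3.png

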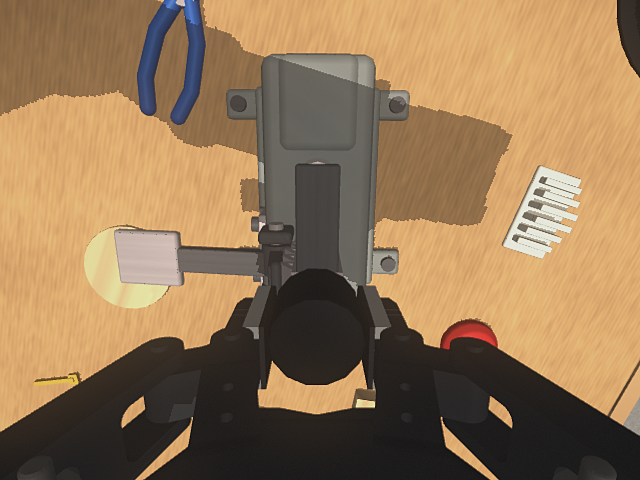

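The fingers hold the knob (opening 32 mm, knob at (317,325)), so I'm pulling up slowly.

Emit:
drive_tool(commands=[{"linear": [0, 0, -0.005], "dr": [0, 0, 0], "jaw": 1}, {"linear": [0, 0, -0.005], "dr": [0, 0, 0], "jaw": 1}, {"linear": [0, 0, -0.005], "dr": [0, 0, 0], "jaw": 1}, {"linear": [0, 0, -0.005], "dr": [0, 0, 0], "jaw": 1}, {"linear": [0, 0, -0.005], "dr": [0, 0, 0], "jaw": 1}, {"linear": [0, 0, -0.005], "dr": [0, 0, 0], "jaw": 1}, {"linear": [0, 0, -0.005], "dr": [0, 0, 0], "jaw": 1}])

```text
clock: 4.68
tcp_pos: [0.5586, 0.0727, 0.2589]
orientation: [1.885, 2.511, -0.01]
contact_force: [5.3, -0.3, -15.5]
grip_width: 0.0327
```

Run:
```python
from plan import *
plan(.559,.073,.2315+.068,16,maxs=.005)
```

```text
clk 4.67 p [0.5586 0.0727 0.2589] yaw 16.2 tilt 0.38 F [  5.3  -0.3 -15.5] w 0.0327 q [-0.68  0.29  0.55  1.82 -0.16  1.08  0.21]
rows needed 9
lin [-0.0, 0.0, -0.0045] dr [-0.03, 0.03, 0.02]
lin [0.0, 0.0, -0.0045] dr [-0.03, 0.03, 0.02]
lin [0.0, 0.0, -0.0045] dr [-0.03, 0.03, 0.02]
lin [0.0, 0.0, -0.0045] dr [-0.03, 0.03, 0.02]
lin [0.0, 0.0, -0.0045] dr [-0.03, 0.03, 0.02]
lin [0.0, 0.0, -0.0045] dr [-0.03, 0.03, 0.02]
lin [0.0, 0.0, -0.0045] dr [-0.03, 0.03, 0.02]
lin [0.0, 0.0, -0.0045] dr [-0.03, 0.03, 0.02]
```

Emit:
drive_tool(commands=[{"linear": [0, 0, -0.005], "dr": [0, 0, 0], "jaw": 1}, {"linear": [0, 0, -0.005], "dr": [0, 0, 0], "jaw": 1}, {"linear": [0, 0, -0.005], "dr": [0, 0, 0], "jaw": 1}, {"linear": [0, 0, -0.005], "dr": [0, 0, 0], "jaw": 1}, {"linear": [0, 0, -0.005], "dr": [0, 0, 0], "jaw": 1}, {"linear": [0, 0, -0.005], "dr": [0, 0, 0], "jaw": 1}, {"linear": [0, 0, -0.005], "dr": [0, 0, 0], "jaw": 1}])

```text
clock: 5.55
tcp_pos: [0.5586, 0.0726, 0.2902]
orientation: [1.885, 2.509, -0.015]
contact_force: [6.6, 0.0, -17.8]
grip_width: 0.0322
```

Run:
```python
from plan import *
plan(.559,.073,.2315+.068,16,maxs=.005)
```

```text
clk 5.55 p [0.5586 0.0726 0.2902] yaw 16.2 tilt 0.57 F [  6.6   0.  -17.8] w 0.0322 q [-0.7   0.26  0.56  1.78 -0.14  1.14  0.18]
rows needed 2
lin [0.0001, 0.0002, -0.0046] dr [-0.15, 0.24, 0.08]
lin [0.0001, 0.0002, -0.0046] dr [-0.15, 0.24, 0.08]
```

Emit:
drive_tool(commands=[{"linear": [0, 0, -0.005], "dr": [0, 0, 0], "jaw": 1}, {"linear": [0, 0, -0.005], "dr": [0, 0, 0], "jaw": 1}, {"linear": [0, 0, 0], "dr": [0, 0, 0], "jaw": 1}])

```text
clock: 5.92
tcp_pos: [0.5587, 0.0726, 0.3005]
orientation: [1.885, 2.509, -0.014]
contact_force: [1.2, -0.7, -5.4]
grip_width: 0.0321
```

```bash
python3 - <<'E'
from plan import *
plan(.559,.073,.2315+.068,16,maxs=.005)
E
python3 wl.py w4
```

```text
clk 5.92 p [0.5587 0.0726 0.3005] yaw 16.2 tilt 0.57 F [ 1.2 -0.7 -5.4] w 0.0321 q [-0.7   0.25  0.56  1.77 -0.13  1.16  0.18]
rows needed 1
lin [0.0003, 0.0004, 0.001] dr [-0.28, 0.49, 0.16]
```

View pics/w4.png

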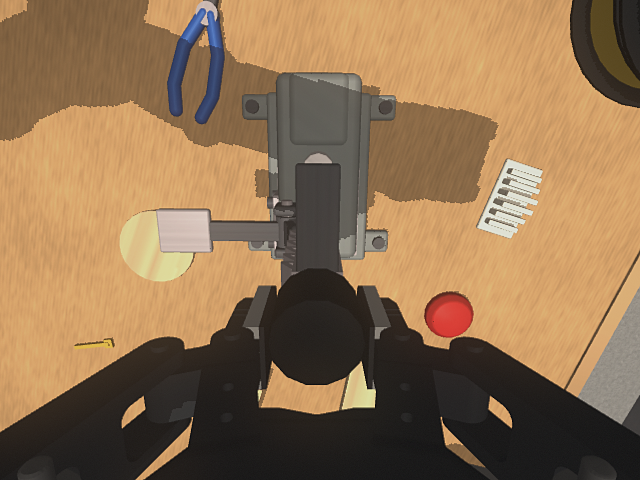

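Emit:
drive_tool(commands=[{"linear": [0, 0, 0.002], "dr": [0, 0, 0], "jaw": 1}, {"linear": [0, 0, 0.001], "dr": [0, 0, 0], "jaw": 1}, {"linear": [0, 0, 0], "dr": [0, 0, 0], "jaw": 0.5}, {"linear": [0, 0, 0], "dr": [0, 0, 0], "jaw": 0}, {"linear": [0, 0, 0], "dr": [0, 0, 0], "jaw": 0}, {"linear": [0, 0, 0], "dr": [0, 0, 0], "jaw": 0}])

```text
clock: 6.72
tcp_pos: [0.5587, 0.0727, 0.2998]
orientation: [1.885, 2.509, -0.012]
contact_force: [-0.2, -0.6, 0.3]
grip_width: 0.0853
```

```bash
python3 - <<'E'
from plan import *
plan(.559,.073,.42,16,maxs=.05)
E
python3 wl.py w5
```

```text
clk 6.72 p [0.5587 0.0727 0.2998] yaw 16.2 tilt 0.48 F [-0.2 -0.6  0.3] w 0.0853 q [-0.7   0.25  0.56  1.77 -0.14  1.16  0.18]
rows needed 3
lin [-0.0002, -0.0, -0.0401] dr [-0.08, 0.14, 0.06]
lin [-0.0001, 0.0, -0.0401] dr [-0.08, 0.14, 0.06]
lin [-0.0, 0.0001, -0.0401] dr [-0.08, 0.14, 0.06]
```

View pics/w5.png

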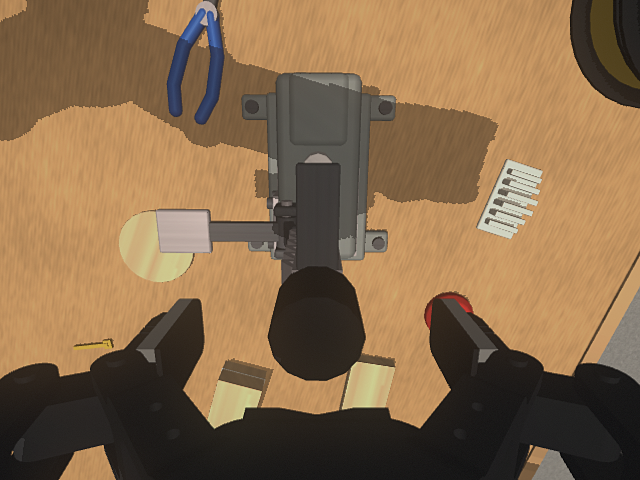

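Emit:
drive_tool(commands=[{"linear": [0, 0, -0.02], "dr": [0, 0, 0], "jaw": 0}, {"linear": [0, 0, -0.025], "dr": [0, 0, 0], "jaw": 0}, {"linear": [0, 0, -0.03], "dr": [0, 0, 0], "jaw": 0}, {"linear": [0, 0, -0.03], "dr": [0, 0, 0], "jaw": 0}])

```text
clock: 7.28
tcp_pos: [0.5573, 0.0734, 0.4053]
orientation: [-1.887, -2.512, 0.02]
contact_force: [0.6, 0.3, -0.2]
grip_width: 0.0855
```

Run:
```python
from plan import *
from bench import viewer
plan(.53,-.20,.30,179,maxs=.06,maxr=10.5,n=20)
cv2.imwrite("pics/s5.png",viewer.grab_frame("scene")[:,:,::-1])
crop("pics/s5.png","pics/s5c.png",300,130,420,310,3.3)
```

```text
clk 7.28 p [0.5573 0.0734 0.4053] yaw 16.2 tilt 0.73 F [ 0.6  0.3 -0.2] w 0.0855 q [-0.72  0.19  0.57  1.61 -0.09  1.39  0.14]
rows needed 5
lin [-0.0508, -0.0202, 0.0216] dr [-0.1, 0.1, 3.43]
lin [-0.052, -0.0172, 0.0215] dr [-0.1, 0.1, 3.43]
lin [-0.053, -0.0141, 0.0214] dr [-0.1, 0.1, 3.43]
lin [-0.0538, -0.0109, 0.0213] dr [-0.1, 0.1, 3.43]
lin [-0.0544, -0.0077, 0.0212] dr [-0.1, 0.1, 3.43]
```

View pics/s5c.png

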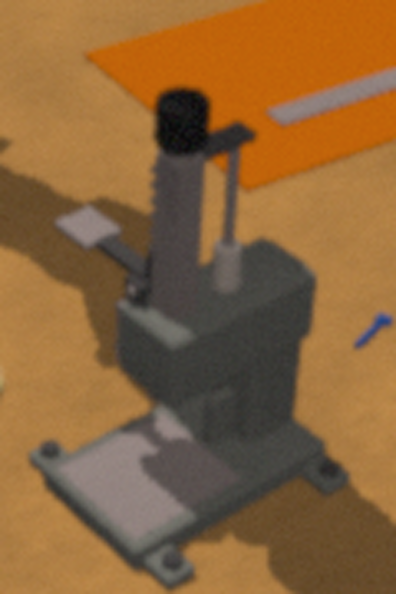

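The ram hangs up on the ratchet: the knob top is at crop (182,102), the pad is level again at (88,228), and the foot is up near the head. Next is the bracket.

Run:
```python
from plan import *
from bench import viewer
S=viewer.calibration("scene")
f=lambda h: proj(S,np.array([.559,.073,h]))[0]
for h in (.316,.328,.332): print(h,f(h), "meas",300+182/3.3,130+102/3.3)
plan(.53,-.30,.25,-1,maxs=.06,maxr=10.5,n=20)
```

```text
0.316 [354.99676494 164.29144872] meas 355.1515151515151 160.9090909090909
0.328 [355.21137831 159.13738379] meas 355.1515151515151 160.9090909090909
0.332 [355.28365217 157.40168519] meas 355.1515151515151 160.9090909090909
clk 7.33 p [0.559  0.0735 0.4095] yaw 16.2 tilt 0.48 F [ 2.2 -1.2  3.2] w 0.0853 q [-0.72  0.18  0.57  1.6  -0.09  1.39  0.14]
rows needed 7
lin [-0.0499, -0.0187, 0.0232] dr [-0.02, 0.07, 2.45]
lin [-0.0507, -0.0166, 0.0232] dr [-0.02, 0.07, 2.45]
lin [-0.0514, -0.0144, 0.0231] dr [-0.02, 0.07, 2.45]
lin [-0.052, -0.0122, 0.023] dr [-0.02, 0.07, 2.45]
lin [-0.0525, -0.01, 0.023] dr [-0.02, 0.07, 2.45]
lin [-0.0529, -0.0077, 0.0229] dr [-0.02, 0.07, 2.45]
lin [-0.0532, -0.0055, 0.0229] dr [-0.02, 0.07, 2.45]
```

Emit:
drive_tool(commands=[{"linear": [-0.05, -0.0187, 0.005], "dr": [0, 0, 2.45], "jaw": 0}, {"linear": [-0.051, -0.0166, 0.02], "dr": [0, 0, 2.45], "jaw": 0}, {"linear": [-0.051, -0.0144, 0.025], "dr": [0, 0, 2.45], "jaw": 0}, {"linear": [-0.052, -0.0122, 0.025], "dr": [0, 0, 2.45], "jaw": 0}, {"linear": [-0.053, -0.01, 0.025], "dr": [0, 0, 2.45], "jaw": 0}, {"linear": [-0.053, -0.0077, 0.025], "dr": [0, 0, 2.45], "jaw": 0}, {"linear": [-0.053, -0.0055, 0.025], "dr": [0, 0, 2.45], "jaw": 0}, {"linear": [0, 0, 0], "dr": [0, 0, 0], "jaw": 0}])

```text
clock: 8.32
tcp_pos: [0.5316, -0.3094, 0.2591]
orientation: [2.238, 2.192, -0.003]
contact_force: [0.3, 0.1, 0.5]
grip_width: 0.0853
```

```bash
python3 - <<'E'
from plan import *
plan(.53,-.334,.10,-1,maxs=.04)
E
python3 wl.py w6
```

```text
clk 8.32 p [ 0.5316 -0.3094  0.2591] yaw -1.2 tilt 0.50 F [0.3 0.1 0.5] w 0.0853 q [-0.13  0.42  0.75  1.72 -0.31  1.12  0.69]
rows needed 5
lin [-0.0047, -0.0004, 0.0319] dr [0.06, 0.08, -0.04]
lin [-0.0047, -0.0004, 0.0318] dr [0.06, 0.08, -0.04]
lin [-0.0048, -0.0003, 0.0318] dr [0.06, 0.08, -0.04]
lin [-0.0048, -0.0003, 0.0318] dr [0.06, 0.08, -0.04]
lin [-0.0049, -0.0003, 0.0318] dr [0.06, 0.08, -0.04]
```

View pics/w6.png

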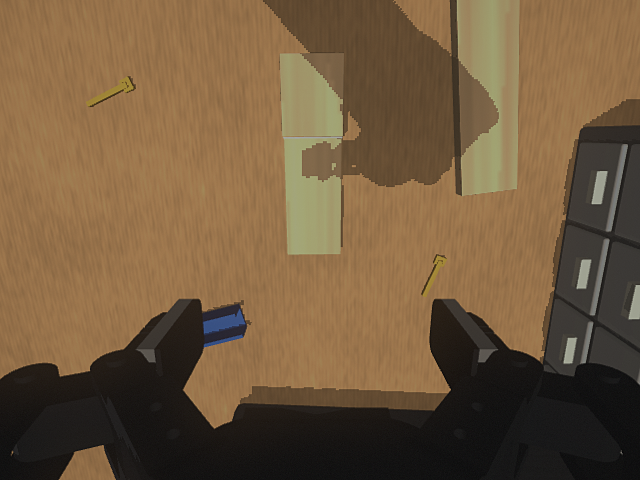

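The bracket is clear in view: block top corners at (281,53) and (344,53), block step at row 136, strip end at (288,254) and (341,254). I'll refine its pose and height with this view.

```bash
cat > fit3.py <<'E'
import contextlib,io
with contextlib.redirect_stdout(io.StringIO()):
    from fit1 import *
import pickle
W=pickle.load(open("pics/w6.pkl","rb"))
bw=[(W,(280.5,53.5),(.095,.028,.042)),(W,(344,53),(.095,-.028,.042)),(W,(288,254),(-.095,.028,.018)),(W,(341,254),(-.095,-.028,.018)),(W,(343.5,136),(.025,-.028,.042)),(W,(284,136),(.025,.028,.042))]
for o in (bw,ob+bw+bw):
    r=least_squares(res,[.53,-.27,1.56],args=(o,),loss="soft_l1");print("brk",r.x,np.degrees(r.x[2]),res(r.x,bw).reshape(-1,2).round(1).tolist())
print(tri([T,S,W],[tt((288,554)),st((25,108)),np.array((288,254))]))
print(tri([T,S,W],[tt((97,557)),st((243,33)),np.array((280.5,53.5))]))
print("grip",tf(r.x,(-.065,0,0)))
E
python3 fit3.py
```

```text
brk [ 0.53139086 -0.26876178  1.55740921] 89.23297468985999 [[-0.4, -0.5], [0.9, -0.5], [0.1, 0.2], [-0.1, -0.3], [0.5, 0.5], [-1.3, 1.0]]
brk [ 0.53135627 -0.26873216  1.55714201] 89.21766523692443 [[-0.4, -0.6], [0.9, -0.5], [0.1, 0.2], [-0.1, -0.3], [0.4, 0.5], [-1.4, 1.0]]
(array([ 0.50153248, -0.36315131,  0.01738337]), [array([-0.4, -0.2]), array([-0.6, -0. ]), array([-0.4, -0.2])])
(array([ 0.50399072, -0.17286093,  0.0375486 ]), [array([ 0.1, -0.2]), array([0.1, 0.1]), array([-0.8, -0.1])])
grip [ 0.53046877 -0.3337261   0.        ]
```

Emit:
drive_tool(commands=[{"linear": [-0.005, -0.0004, 0.032], "dr": [0, 0, 0], "jaw": 0}, {"linear": [-0.005, -0.0004, 0.032], "dr": [0, 0, 0], "jaw": 0}, {"linear": [-0.005, -0.0004, 0.032], "dr": [0, 0, 0], "jaw": 0}, {"linear": [-0.005, -0.0004, 0.032], "dr": [0, 0, 0], "jaw": 0}, {"linear": [-0.005, 0, 0.032], "dr": [0, 0, 0], "jaw": 0}, {"linear": [0, 0, 0], "dr": [0, 0, 0], "jaw": 0}])

```text
clock: 9.12
tcp_pos: [0.5422, -0.3231, 0.0992]
orientation: [2.212, 2.213, 0.016]
contact_force: [0.2, 0.8, -0.7]
grip_width: 0.0853
```

Run:
```python
from plan import *
plan(.5305,-.334,.015,-.8,maxs=.02)
```

```text
clk 9.12 p [ 0.5422 -0.3231  0.0992] yaw 0.0 tilt 0.95 F [ 0.2  0.8 -0.7] w 0.0853 q [ 0.    0.62  0.62  1.82 -0.48  0.84  0.85]
rows needed 5
lin [-0.0021, -0.0026, 0.0168] dr [0.19, 0.02, 0.16]
lin [-0.0022, -0.0026, 0.0168] dr [0.19, 0.02, 0.16]
lin [-0.0022, -0.0025, 0.0168] dr [0.19, 0.02, 0.16]
lin [-0.0022, -0.0024, 0.0168] dr [0.19, 0.02, 0.16]
lin [-0.0022, -0.0024, 0.0168] dr [0.19, 0.02, 0.16]
```

Emit:
drive_tool(commands=[{"linear": [-0.006, -0.006, 0.008], "dr": [0.5, 0, 0.4], "jaw": 0}, {"linear": [-0.006, -0.006, 0.008], "dr": [0.5, 0, 0.4], "jaw": 0}, {"linear": [-0.001, -0.001, 0.012], "dr": [0, 0, 0], "jaw": 0}, {"linear": [-0.001, -0.001, 0.012], "dr": [0, 0, 0], "jaw": 0}, {"linear": [0, 0, 0], "dr": [0, 0, 0], "jaw": 0}])

```text
clock: 9.75
tcp_pos: [0.5305, -0.3375, 0.0605]
orientation: [2.231, 2.205, 0.001]
contact_force: [-0.0, -0.5, -0.0]
grip_width: 0.0851
```

Run:
```python
from plan import *
plan(.5305,-.334,.003,-.8,maxs=.012)
```

```text
clk 9.75 p [ 0.5305 -0.3375  0.0605] yaw -0.7 tilt 0.27 F [-0.  -0.5 -0. ] w 0.0851 q [ 0.05  0.68  0.59  1.83 -0.51  0.78  0.89]
rows needed 5
lin [0.0007, -0.0001, 0.0115] dr [0.04, 0.04, 0.02]
lin [0.0007, -0.0, 0.0115] dr [0.04, 0.04, 0.02]
lin [0.0007, -0.0, 0.0115] dr [0.04, 0.04, 0.02]
lin [0.0007, -0.0, 0.0115] dr [0.04, 0.04, 0.02]
lin [0.0007, -0.0, 0.0115] dr [0.04, 0.04, 0.02]
```

Emit:
drive_tool(commands=[{"linear": [0, -0.001, 0.0115], "dr": [0, 0, 0], "jaw": 0}, {"linear": [0, -0.001, 0.0115], "dr": [0, 0, 0], "jaw": 0}, {"linear": [0, -0.001, 0.0115], "dr": [0, 0, 0], "jaw": 0}, {"linear": [0, -0.001, 0.0115], "dr": [0, 0, 0], "jaw": 0}, {"linear": [0, -0.001, 0.006], "dr": [0, 0, 0], "jaw": 0}, {"linear": [0, 0, 0], "dr": [0, 0, 0], "jaw": 0}])

```text
clock: 10.5
tcp_pos: [0.5254, -0.3373, 0.0044]
orientation: [2.231, 2.206, 0.001]
contact_force: [0.1, -0.7, -0.1]
grip_width: 0.0853
```

Run:
```python
from plan import *
plan(.5305,-.334,.003,-.8,maxs=.012)
```

```text
clk 10.50 p [ 0.5254 -0.3373  0.0044] yaw -0.7 tilt 0.23 F [ 0.1 -0.7 -0.1] w 0.0853 q [ 0.09  0.75  0.53  1.86 -0.57  0.69  0.94]
rows needed 1
lin [0.0033, 0.0051, 0.0014] dr [0.18, 0.15, 0.13]
```

Correct laterally, then close gently and view.

Emit:
drive_tool(commands=[{"linear": [0.003, 0.005, 0.002], "dr": [0, 0, 0], "jaw": 0}, {"linear": [0, 0, 0], "dr": [0, 0, 0], "jaw": 0.2}, {"linear": [0, 0, 0], "dr": [0, 0, 0], "jaw": 0.35}, {"linear": [0, 0, 0], "dr": [0, 0, 0], "jaw": 0.6}, {"linear": [0, 0, 0], "dr": [0, 0, 0], "jaw": 1}, {"linear": [0, 0, 0], "dr": [0, 0, 0], "jaw": 1}], force=90)

```text
clock: 11.25
tcp_pos: [0.5316, -0.3347, 0.004]
orientation: [2.229, 2.205, 0.002]
contact_force: [-0.0, -0.1, 0.1]
grip_width: 0.0535
```

```bash
python3 - <<'E'
from plan import *
plan(.5305,-.334,.003,-.8,maxs=.012)
E
python3 wl.py w7
```

```text
clk 11.25 p [ 0.5316 -0.3347  0.004 ] yaw -0.6 tilt 0.37 F [-0.  -0.1  0.1] w 0.0535 q [ 0.09  0.75  0.53  1.85 -0.57  0.69  0.93]
rows needed 1
lin [0.0007, -0.0012, 0.001] dr [0.3, 0.21, 0.16]
```

View pics/w7.png

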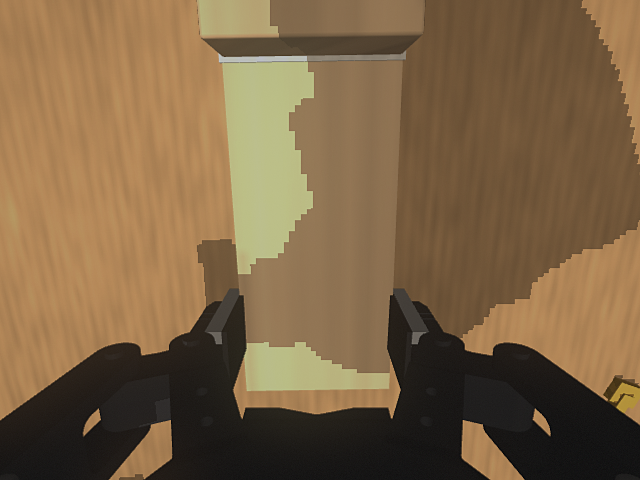

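The jaws stopped on the strip's sides (opening 53.5 mm), with the strip centred between the fingers. Now a gentle lift.

Emit:
drive_tool(commands=[{"linear": [0, 0, -0.006], "dr": [0, 0, 0], "jaw": 1}, {"linear": [0, 0, -0.01], "dr": [0, 0, 0], "jaw": 1}, {"linear": [0, 0, -0.015], "dr": [0, 0, 0], "jaw": 1}, {"linear": [0, 0, -0.02], "dr": [0, 0, 0], "jaw": 1}, {"linear": [0, 0, -0.02], "dr": [0, 0, 0], "jaw": 1}, {"linear": [0, 0, -0.015], "dr": [0, 0, 0], "jaw": 1}, {"linear": [0, 0, 0], "dr": [0, 0, 0], "jaw": 1}])

```text
clock: 12.18
tcp_pos: [0.5318, -0.3349, 0.0975]
orientation: [2.228, 2.202, 0.003]
contact_force: [0.0, 0.7, -1.5]
grip_width: 0.0537
```

```bash
python3 - <<'E'
from plan import *
plan(.632,-.182,.10,16,maxs=.028)
E
python3 wl.py w8
```

```text
clk 12.18 p [ 0.5318 -0.3349  0.0975] yaw -0.7 tilt 0.52 F [ 0.   0.7 -1.5] w 0.0537 q [ 0.02  0.63  0.62  1.82 -0.48  0.84  0.86]
rows needed 7
lin [0.022, 0.0141, -0.0004] dr [0.06, 0.05, -2.38]
lin [0.0214, 0.015, -0.0004] dr [0.06, 0.05, -2.38]
lin [0.0208, 0.0158, -0.0003] dr [0.06, 0.05, -2.38]
lin [0.0201, 0.0167, -0.0003] dr [0.06, 0.05, -2.38]
lin [0.0194, 0.0175, -0.0003] dr [0.06, 0.05, -2.38]
lin [0.0186, 0.0183, -0.0003] dr [0.06, 0.05, -2.38]
lin [0.0179, 0.0191, -0.0004] dr [0.06, 0.05, -2.38]
```

View pics/w8.png

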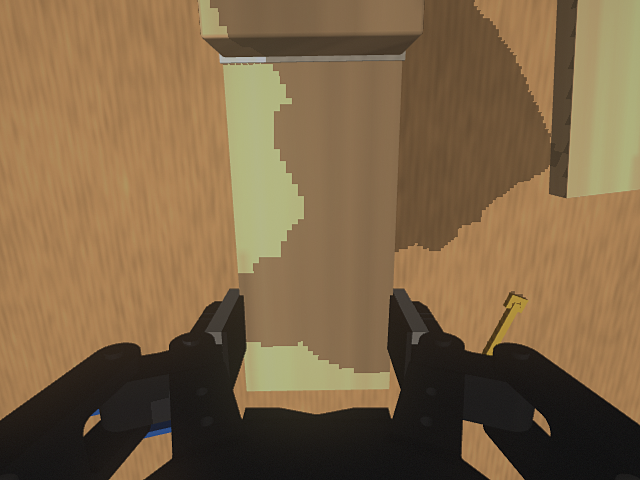

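The bracket came up without slip or droop: the block edge is still at (220..404,60), as before the lift. Now over to the pre-insert pose.

Emit:
drive_tool(commands=[{"linear": [0.022, 0.014, 0], "dr": [0, 0, -2.4], "jaw": 1}, {"linear": [0.0214, 0.015, 0], "dr": [0, 0, -2.4], "jaw": 1}, {"linear": [0.021, 0.016, 0], "dr": [0, 0, -2.4], "jaw": 1}, {"linear": [0.02, 0.0167, 0], "dr": [0, 0, -2.4], "jaw": 1}, {"linear": [0.0194, 0.0175, 0], "dr": [0, 0, -2.4], "jaw": 1}, {"linear": [0.0186, 0.0183, 0], "dr": [0, 0, -2.4], "jaw": 1}, {"linear": [0.018, 0.019, 0], "dr": [0, 0, -2.4], "jaw": 1}, {"linear": [0, 0, 0], "dr": [0, 0, 0], "jaw": 1}])

```text
clock: 13.22
tcp_pos: [0.6375, -0.1648, 0.0938]
orientation: [1.852, 2.533, 0.002]
contact_force: [0.0, 0.1, -1.5]
grip_width: 0.0532
```

Run:
```python
from plan import *
plan(.632,-.182,.042,16,maxs=.015)
```

```text
clk 13.22 p [ 0.6375 -0.1648  0.0938] yaw 17.6 tilt 0.21 F [ 0.   0.1 -1.5] w 0.0532 q [-0.22  0.66  0.54  1.74 -0.42  0.86  0.82]
rows needed 4
lin [-0.0037, -0.0027, 0.0129] dr [0.04, 0.03, 0.41]
lin [-0.0037, -0.0026, 0.0129] dr [0.04, 0.03, 0.41]
lin [-0.0037, -0.0026, 0.0129] dr [0.04, 0.03, 0.41]
lin [-0.0037, -0.0025, 0.0129] dr [0.04, 0.03, 0.41]
```

Emit:
drive_tool(commands=[{"linear": [-0.008, -0.005, 0.005], "dr": [0, 0, 0.8], "jaw": 1}, {"linear": [-0.005, -0.003, 0.013], "dr": [0, 0, 0.8], "jaw": 1}, {"linear": [-0.003, -0.002, 0.015], "dr": [0, 0, 0], "jaw": 1}, {"linear": [-0.002, -0.001, 0.015], "dr": [0, 0, 0], "jaw": 1}, {"linear": [0, 0, 0], "dr": [0, 0, 0], "jaw": 1}])

```text
clock: 13.85
tcp_pos: [0.6292, -0.1905, 0.0413]
orientation: [1.898, 2.501, -0.004]
contact_force: [-0.2, -0.0, -2.4]
grip_width: 0.0534
```

```bash
cat > pp.py <<'E'
from plan import *
from bench import viewer
import sys
def pressrel(P=(.559,.0735,np.radians(16))):
    o=monitor.get_obs();d=o["tcp_pos"][:2]-P[:2];c,s=np.cos(P[2]),np.sin(P[2]);print("TCP in press axes mm",np.round(1e3*np.array([c*d[0]+s*d[1],-s*d[0]+c*d[1]]),1))
E
python3 - <<'E'
from pp import *
pressrel()
plan(.632,-.182,.040,16,maxs=.015)
for n in("scene","top"): cv2.imwrite(f"pics/{n}9.png",viewer.grab_frame(n)[:,:,::-1])
a=cv2.imread("pics/scene9.png")[140:340,220:440]
cv2.imwrite("pics/s9c.png",cv2.resize(a,None,fx=2.9,fy=2.9,interpolation=2))
E
```

```text
TCP in press axes mm [  -5.3 -273.1]
clk 13.85 p [ 0.6292 -0.1905  0.0413] yaw 15.6 tilt 0.17 F [-0.2 -0.  -2.4] w 0.0534 q [-0.15  0.72  0.51  1.76 -0.47  0.78  0.86]
rows needed 1
lin [0.0074, 0.005, 0.0013] dr [-0.04, 0.17, -0.37]
```

View pics/s9c.png

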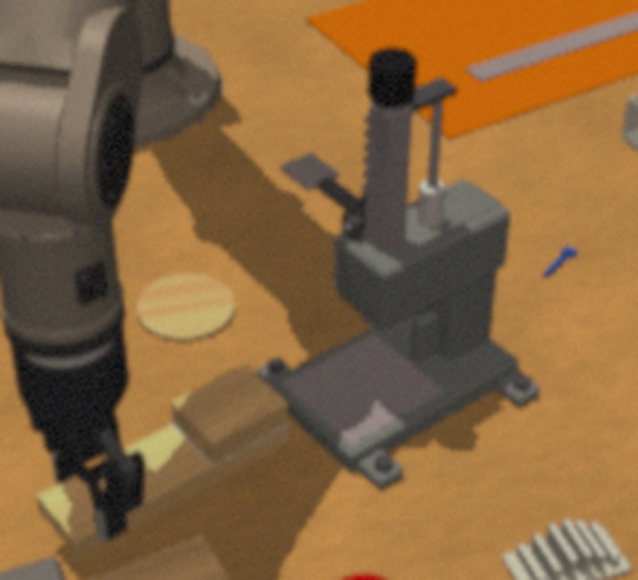

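The bracket is level in front of the open throat, with the block front at about crop (285,400) and the base behind it. Inserting along press +y.

Emit:
drive_tool(commands=[{"linear": [0.005, 0.005, 0.001], "dr": [0, 0, -0.4], "jaw": 1}, {"linear": [0.014, 0, 0], "dr": [0, 0, 0], "jaw": 1}, {"linear": [0.014, 0, 0], "dr": [0, 0, 0], "jaw": 1}, {"linear": [0.014, 0, 0], "dr": [0, 0, 0], "jaw": 1}, {"linear": [0.014, 0, 0], "dr": [0, 0, 0], "jaw": 1}, {"linear": [0, 0, 0], "dr": [0, 0, 0], "jaw": 1}])

```text
clock: 14.7
tcp_pos: [0.6189, -0.1231, 0.0431]
orientation: [1.881, 2.51, 0.003]
contact_force: [-0.1, 0.8, -1.9]
grip_width: 0.0536
```

Run:
```python
from pp import *
pressrel()
plan(.5937,-.0476,.040,16,maxs=.015)
```

```text
TCP in press axes mm [   3.4 -205.5]
clk 14.70 p [ 0.6189 -0.1231  0.0431] yaw 16.3 tilt 0.32 F [-0.1  0.8 -1.9] w 0.0536 q [-0.27  0.69  0.51  1.83 -0.47  0.74  0.78]
rows needed 6
lin [0.0133, -0.0005, 0.0005] dr [0.04, 0.03, 0.05]
lin [0.0133, -0.0005, 0.0005] dr [0.04, 0.03, 0.05]
lin [0.0133, -0.0005, 0.0005] dr [0.04, 0.03, 0.05]
lin [0.0133, -0.0005, 0.0005] dr [0.04, 0.03, 0.05]
lin [0.0133, -0.0005, 0.0005] dr [0.04, 0.03, 0.05]
lin [0.0133, -0.0006, 0.0005] dr [0.04, 0.03, 0.05]
```

Emit:
drive_tool(commands=[{"linear": [0.013, -0.001, 0.001], "dr": [0, 0, 0], "jaw": 1}, {"linear": [0.013, -0.001, 0.001], "dr": [0, 0, 0], "jaw": 1}, {"linear": [0.013, -0.001, 0], "dr": [0, 0, 0], "jaw": 1}, {"linear": [0, 0, 0], "dr": [0, 0, 0], "jaw": 1}])

```text
clock: 15.2
tcp_pos: [0.604, -0.0844, 0.0408]
orientation: [1.881, 2.509, 0.002]
contact_force: [0.8, -0.2, -2.0]
grip_width: 0.0535
```

Run:
```python
from pp import *
pressrel()
plan(.5937,-.0476,.040,16,maxs=.015)
for n in("scene",): cv2.imwrite(f"pics/{n}10.png",viewer.grab_frame(n)[:,:,::-1])
a=cv2.imread("pics/scene10.png")[130:330,220:440]
cv2.imwrite("pics/s10c.png",cv2.resize(a,None,fx=2.9,fy=2.9,interpolation=2))
```

```text
TCP in press axes mm [  -0.3 -164.2]
clk 15.20 p [ 0.604  -0.0844  0.0408] yaw 16.3 tilt 0.32 F [ 0.8 -0.2 -2. ] w 0.0535 q [-0.34  0.66  0.51  1.88 -0.47  0.71  0.73]
rows needed 3
lin [0.0127, 0.0002, 0.0002] dr [0.08, 0.07, 0.1]
lin [0.0127, 0.0001, 0.0002] dr [0.08, 0.07, 0.1]
lin [0.0127, 0.0001, 0.0002] dr [0.08, 0.07, 0.1]
```

View pics/s10c.png

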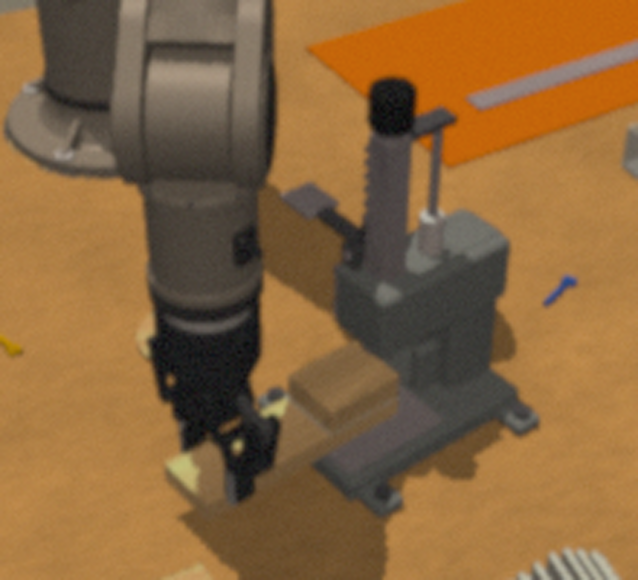

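The block is going into the throat (crop 345,385), clear below the head, and the forearm is well to the left of the lever.

Emit:
drive_tool(commands=[{"linear": [0.012, 0, 0], "dr": [0, 0, 0], "jaw": 1}, {"linear": [0.012, 0, 0], "dr": [0, 0, 0], "jaw": 1}, {"linear": [0.01, 0, 0], "dr": [0, 0, 0], "jaw": 1}, {"linear": [0, 0, 0], "dr": [0, 0, 0], "jaw": 1}])

```text
clock: 15.75
tcp_pos: [0.5943, -0.0509, 0.0409]
orientation: [1.882, 2.507, 0.002]
contact_force: [0.3, 0.2, -1.2]
grip_width: 0.0531
```

```bash
python3 - <<'E'
from pp import *
pressrel()
plan(.5937,-.0476,.032,16,maxs=.015)
for n in("scene","top"): cv2.imwrite(f"pics/{n}11.png",viewer.grab_frame(n)[:,:,::-1])
a=cv2.imread("pics/scene11.png")[130:330,220:440]
cv2.imwrite("pics/s11c.png",cv2.resize(a,None,fx=2.9,fy=2.9,interpolation=2))
crop("pics/top11.png","pics/t11c.png",225,200,365,345,4)
E
python3 wl.py w11
```

```text
TCP in press axes mm [  -0.3 -129.3]
clk 15.75 p [ 0.5943 -0.0509  0.0409] yaw 16.2 tilt 0.39 F [ 0.3  0.2 -1.2] w 0.0531 q [-0.4   0.65  0.51  1.92 -0.48  0.69  0.68]
rows needed 1
lin [0.0034, 0.0003, 0.0089] dr [0.29, 0.26, 0.21]
```

View pics/s11c.png

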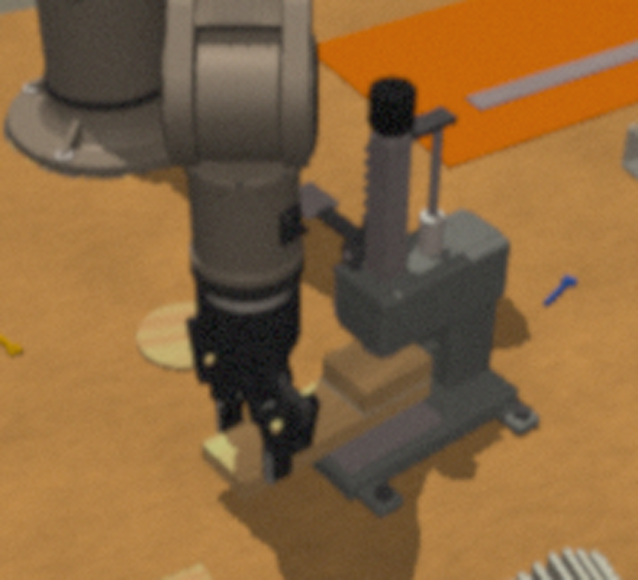

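View pics/w11.png

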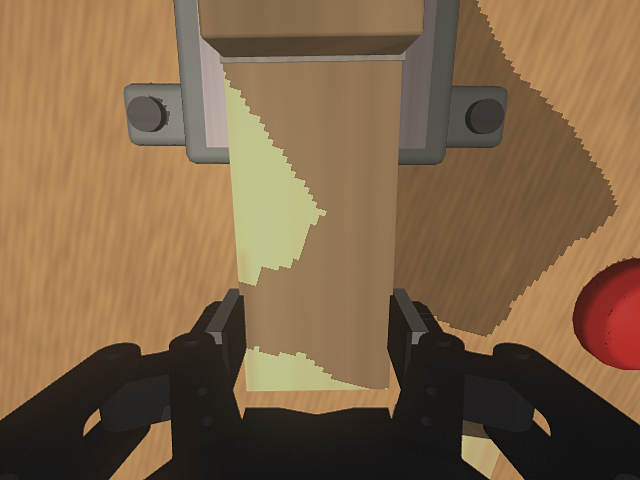

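View pics/t11c.png

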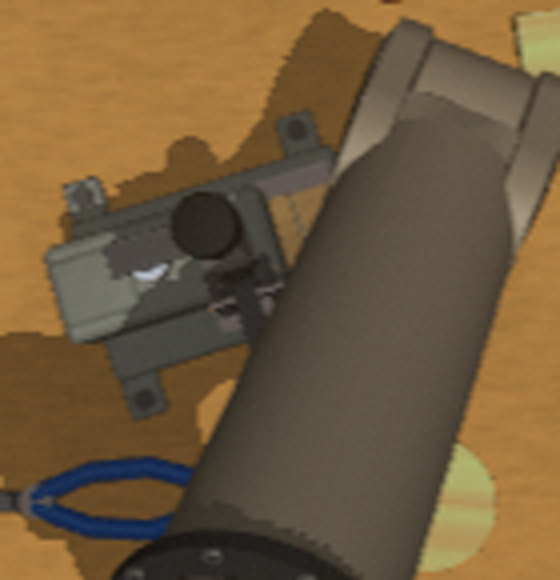

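```bash
cat > chk.py <<'E'
import contextlib,io,sys
with contextlib.redirect_stdout(io.StringIO()):
    from fit1 import *
import pickle
W=pickle.load(open("pics/w11.pkl","rb"))
for P in ([.559,.0735,np.radians(16)],[.5586,.0741,.2785],[.5595,.0727,.2804]):
    print([proj(W,tf(P,l))[0].round(1).tolist() for l in ((-.055,-.075,.022),(.055,-.075,.022),(-.083,-.055,.012),(.083,-.055,.012),(-.055,-.03,.022),(.055,-.03,.022))])
E
python3 chk.py; python3 -c "
from h import *
crop('pics/w11.png','pics/w11c.png',110,0,520,180,1.9)"
```

```text
[[184.7, 164.2], [447.3, 164.6], [122.7, 114.9], [508.7, 115.7], [174.0, 45.7], [458.3, 46.6]]
[[183.9, 162.4], [446.8, 163.0], [121.8, 113.1], [508.3, 114.2], [173.2, 43.6], [457.8, 44.7]]
[[185.7, 166.6], [448.0, 166.6], [123.7, 117.4], [509.2, 117.7], [175.1, 48.4], [458.8, 49.0]]
```

View pics/w11c.png

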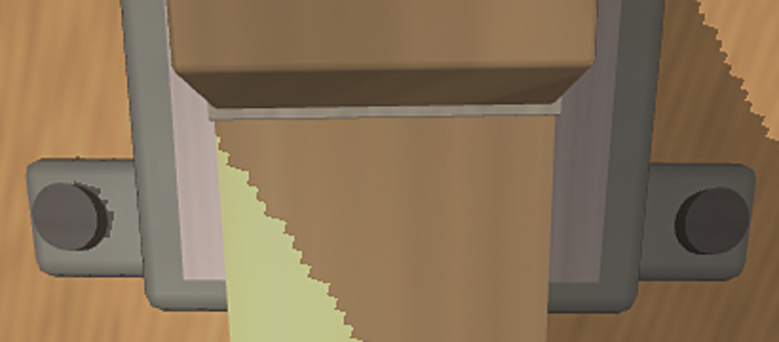

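```bash
cat >> chk.py <<'E'
# bracket in hand: underside height zb free
o11=[(W,(247,390.5),(-.095,.028,.018)),(W,(389,389),(-.095,-.028,.018)),(W,(110+170/1.9,70/1.9),(.025,.028,.042)),(W,(110+597/1.9,67/1.9),(.025,-.028,.042)),(W,(110+216/1.9,118/1.9),(.025,.028,.018)),(W,(110+554/1.9,116/1.9),(.025,-.028,.018))]
def rs(p): return np.concatenate([proj(c,tf(p[:3],(l[0],l[1],l[2]+p[3])))[0]-uv for c,uv,l in o11])
r=least_squares(rs,[.577,.01,1.85,.036],loss="soft_l1");print(r.x,np.degrees(r.x[2]),rs(r.x).reshape(-1,2).round(1).tolist())
b=tf(r.x[:3],(.06,0,0))[:2]-[.559,.0735];c,s=np.cos(np.radians(16)),np.sin(np.radians(16));print("block in press mm",1e3*(c*b[0]+s*b[1]),1e3*(-s*b[0]+c*b[1]))
E
python3 chk.py
```

```text
[[184.7, 164.2], [447.3, 164.6], [122.7, 114.9], [508.7, 115.7], [174.0, 45.7], [458.3, 46.6]]
[[183.9, 162.4], [446.8, 163.0], [121.8, 113.1], [508.3, 114.2], [173.2, 43.6], [457.8, 44.7]]
[[185.7, 166.6], [448.0, 166.6], [123.7, 117.4], [509.2, 117.7], [175.1, 48.4], [458.8, 49.0]]
[0.57593975 0.01079503 1.86704315 0.03714513] 106.97369294273811 [[0.0, 0.2], [-0.2, -0.7], [0.1, 3.5], [0.1, 1.6], [-1.6, -3.3], [1.2, -5.0]]
block in press mm -2.019894465463631 -4.953774069535197
```

Emit:
drive_tool(commands=[{"linear": [0.004, 0, 0.002], "dr": [0.2, 0.2, 0.9], "jaw": 1}, {"linear": [0, 0, 0.004], "dr": [0, 0, 0], "jaw": 1}, {"linear": [0, 0, 0.003], "dr": [0, 0, 0], "jaw": 1}, {"linear": [0, 0, 0], "dr": [0, 0, 0], "jaw": 1}])

```text
clock: 16.4
tcp_pos: [0.5936, -0.0499, 0.0313]
orientation: [1.91, 2.49, -0.0]
contact_force: [-0.2, 0.1, -2.0]
grip_width: 0.0534
```

```bash
python3 - <<'E'
from pp import *
pressrel()
plan(.5937,-.0476,.026,15.2,maxs=.015)
E
python3 wl.py w12
```

```text
TCP in press axes mm [  -0.8 -128.2]
clk 16.40 p [ 0.5936 -0.0499  0.0313] yaw 15.0 tilt 0.18 F [-0.2  0.1 -2. ] w 0.0534 q [-0.4   0.66  0.51  1.92 -0.49  0.68  0.67]
rows needed 1
lin [0.0022, 0.0007, 0.0053] dr [0.09, 0.15, -0.17]
```

View pics/w12.png

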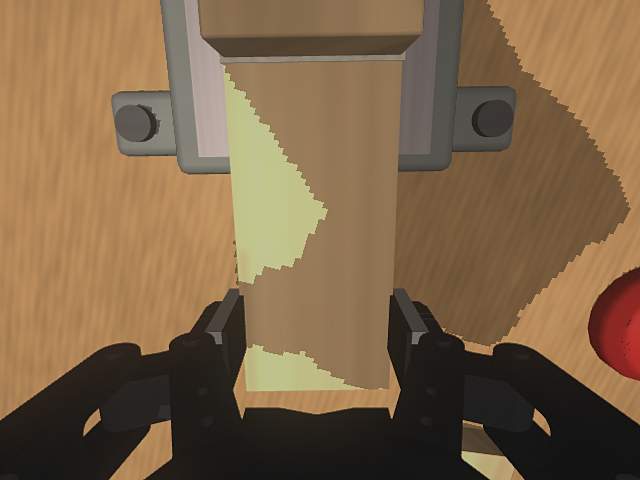

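Emit:
drive_tool(commands=[{"linear": [0.003, 0.0005, 0.002], "dr": [0, 0, 0], "jaw": 1}, {"linear": [0, 0, 0.002], "dr": [0, 0, 0], "jaw": 1}, {"linear": [0, 0, 0.0015], "dr": [0, 0, 0], "jaw": 1}, {"linear": [0, 0, 0], "dr": [0, 0, 0], "jaw": 1}])

```text
clock: 16.95
tcp_pos: [0.5936, -0.0469, 0.026]
orientation: [1.91, 2.49, 0.0]
contact_force: [-1.0, 0.2, 0.8]
grip_width: 0.0538
```

Run:
```python
from pp import *
pressrel()
plan(.5937,-.0476,.026,15.2,maxs=.015)
```

```text
TCP in press axes mm [ 1.000e-01 -1.252e+02]
clk 16.95 p [ 0.5936 -0.0469  0.026 ] yaw 15.0 tilt 0.20 F [-1.   0.2  0.8] w 0.0538 q [-0.4   0.67  0.5   1.92 -0.5   0.67  0.67]
rows needed 1
lin [-0.0007, -0.0001, -0.0] dr [0.13, 0.16, -0.18]
```

```bash
python3 wl.py w13
python3 - <<'E'
from pp import *
for n in("scene",): cv2.imwrite(f"pics/{n}13.png",viewer.grab_frame(n)[:,:,::-1])
a=cv2.imread("pics/scene13.png")[200:330,290:430]
cv2.imwrite("pics/s13c.png",cv2.resize(a,None,fx=4.5,fy=4.5,interpolation=2))
crop('pics/w13.png','pics/w13c.png',110,0,520,180,1.9)
E
```

```text
(no output)
```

View pics/s13c.png

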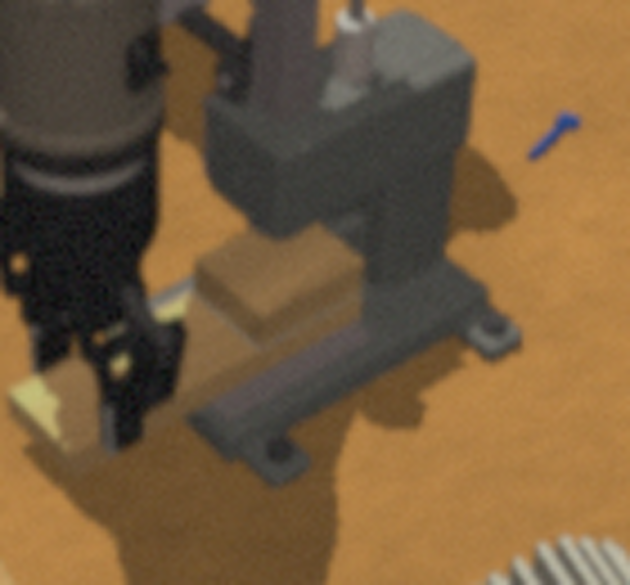

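View pics/w13c.png

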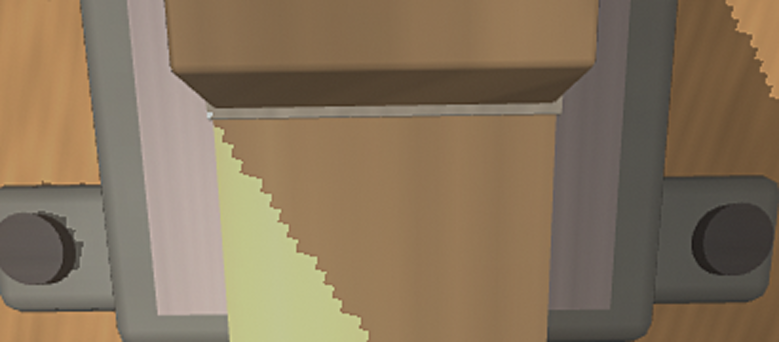

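```bash
cat > chk2.py <<'E'
import contextlib,io,sys
with contextlib.redirect_stdout(io.StringIO()):
    from fit1 import *
import pickle
W=pickle.load(open("pics/w13.pkl","rb"))
f=lambda p:(290+(p[0]+.5)/4.5-.5,200+(p[1]+.5)/4.5-.5)
g=lambda p:(110+(p[0]+.5)/1.9-.5,(p[1]+.5)/1.9-.5)
P=[.559,.0735,np.radians(16)]
for l,m in (((-.028,-.035,.064),(195,268)),((.028,-.035,.064),(262,322)),((.028,.035,.064),(362,262))):
    print("scene pred-meas",(proj(S,tf(P,l))[0]-f(m)).round(1))
for l,m in (((-.028,-.035,.064),(170,70)),((.028,-.035,.064),(597,67)),((-.028,-.035,.04),(214,118)),((.028,-.035,.04),(555,115)),((-.055,-.075,.020),(117,341)),((.055,-.075,.020),(653,341))):
    print("wrist pred-meas",(proj(W,tf(P,l))[0]-g(m)).round(1))
E
python3 chk2.py
```

```text
scene pred-meas [-0.6 -2.5]
scene pred-meas [-0.3 -1.6]
scene pred-meas [ 0.4 -0.9]
wrist pred-meas [-2.8  6.4]
wrist pred-meas [-3.8  3.8]
wrist pred-meas [-2.7 -0.7]
wrist pred-meas [-2.2 -2.5]
wrist pred-meas [0.4 4.6]
wrist pred-meas [ 0.4 -0.4]
```

Within about 1 mm of centre and resting on the base (wrist force went from -2 N to about +1 N). Releasing.

Emit:
drive_tool(commands=[{"linear": [0, 0, 0], "dr": [0, 0, 0], "jaw": 0.3}, {"linear": [0, 0, 0], "dr": [0, 0, 0], "jaw": 0}, {"linear": [0, 0, 0], "dr": [0, 0, 0], "jaw": 0}, {"linear": [0, 0, 0], "dr": [0, 0, 0], "jaw": 0}, {"linear": [0, 0, -0.01], "dr": [0, 0, 0], "jaw": 0}, {"linear": [-0.002, 0, -0.015], "dr": [0, 0, 0], "jaw": 0}, {"linear": [-0.002, 0, -0.02], "dr": [0, 0, 0], "jaw": 0}, {"linear": [-0.002, 0, -0.02], "dr": [0, 0, 0], "jaw": 0}])

```text
clock: 18.05
tcp_pos: [0.595, -0.053, 0.0948]
orientation: [1.91, 2.49, -0.0]
contact_force: [0.6, -1.1, 0.6]
grip_width: 0.0856
```

Run:
```python
from pp import *
pressrel()
plan(.60,-.08,.24,15.2,maxs=.04)
```

```text
TCP in press axes mm [  -0.3 -131.5]
clk 18.05 p [ 0.595  -0.053   0.0948] yaw 15.0 tilt 0.21 F [ 0.6 -1.1  0.6] w 0.0856 q [-0.44  0.57  0.58  1.89 -0.42  0.8   0.62]
rows needed 4
lin [-0.0069, -0.0005, -0.0363] dr [0.03, 0.04, -0.05]
lin [-0.0069, -0.0005, -0.0363] dr [0.03, 0.04, -0.05]
lin [-0.0069, -0.0005, -0.0363] dr [0.03, 0.04, -0.05]
lin [-0.0069, -0.0005, -0.0363] dr [0.03, 0.04, -0.05]
```

Emit:
drive_tool(commands=[{"linear": [-0.008, 0, -0.036], "dr": [0, 0, 0], "jaw": 0}, {"linear": [-0.005, -0.005, -0.04], "dr": [0, 0, 0], "jaw": 0.5}, {"linear": [-0.003, -0.01, -0.04], "dr": [0, 0, 0], "jaw": 1}, {"linear": [0, -0.02, -0.04], "dr": [0, 0, 0], "jaw": 1}, {"linear": [0, -0.03, -0.02], "dr": [0, 0, 0], "jaw": 1}, {"linear": [0, -0.03, -0.01], "dr": [0, 0, 0], "jaw": 1}, {"linear": [0, 0, 0], "dr": [0, 0, 0], "jaw": 1}], force=40)

```text
clock: 18.92
tcp_pos: [0.505, -0.0973, 0.2956]
orientation: [1.912, 2.479, 0.014]
contact_force: [0.2, 0.2, -0.3]
grip_width: -0.0002
```

```bash
python3 - <<'E'
from pp import *
pressrel()
plan(.4677,.0473,.27,15.2,maxs=.03)
for n in("scene","top"): cv2.imwrite(f"pics/{n}14.png",viewer.grab_frame(n)[:,:,::-1])
a=cv2.imread("pics/scene14.png")[110:320,260:430]
cv2.imwrite("pics/s14c.png",cv2.resize(a,None,fx=2.8,fy=2.8,interpolation=2))
E
python3 wl.py w14
```

```text
TCP in press axes mm [ -99.  -149.3]
clk 18.93 p [ 0.505  -0.0973  0.2956] yaw 14.7 tilt 0.80 F [ 0.2  0.2 -0.3] w -0.0002 q [-0.6   0.16  0.76  1.9  -0.12  1.11  0.47]
rows needed 6
lin [0.0249, 0.0001, 0.0042] dr [0.13, 0.03, -0.08]
lin [0.0249, 0.0001, 0.0042] dr [0.13, 0.03, -0.08]
lin [0.0249, 0.0001, 0.0042] dr [0.13, 0.03, -0.08]
lin [0.0249, 0.0002, 0.0042] dr [0.13, 0.03, -0.08]
lin [0.0249, 0.0002, 0.0042] dr [0.13, 0.03, -0.08]
lin [0.0249, 0.0003, 0.0043] dr [0.13, 0.03, -0.08]
```

View pics/s14c.png

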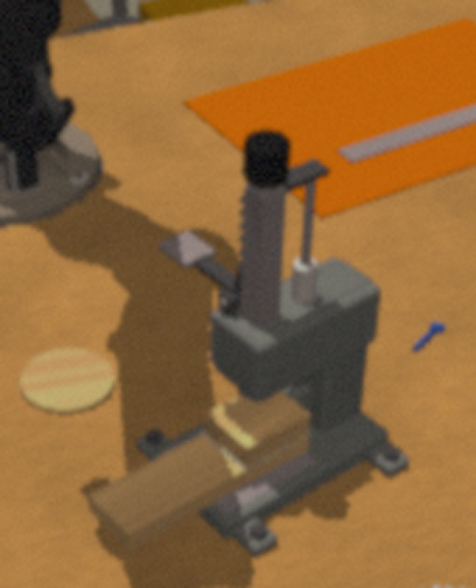

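View pics/w14.png

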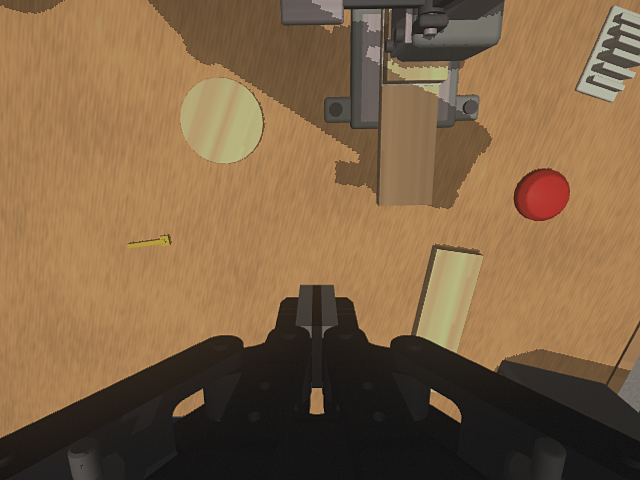

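The bracket lies in the throat with the ram up. In the wrist view the strip end is at (379,205)-(433,207) and the base front corners are at (352,127) and (456,126). Quick differential check of the centring and the pad's place.

Run:
```python
from h import *
import pickle
W=pickle.load(open("pics/w14.pkl","rb"));P=(.559,.0735,np.radians(16))
def pr(uv,z):
    d=onz(W,uv,z)[:2]-np.array(P[:2]);c,s=np.cos(P[2]),np.sin(P[2]);return (1e3*np.array([c*d[0]+s*d[1],-s*d[0]+c*d[1]])).round(1)
for uv,z in (((379,205),.04),((433,207),.04),((352,127),.02),((456,126),.02),((325,109),.012),((479,107),.012),((385,83),.04),((437,84),.04)): print(uv,pr(uv,z))
from bench import viewer
T=viewer.calibration("top");S=viewer.calibration("scene")
crop("pics/top14.png","pics/t14c.png",225,210,345,345,4.4)
a=(260+188/2.8,110+247/2.8);print("pad scene px",a, onz(S,a,.182),onz(S,a,.188),onz(S,a,.176))
```

```text
(379, 205) [ -27.  -153.7]
(433, 207) [  30.7 -157.1]
(352, 127) [-54.  -73.4]
(456, 126) [ 56.2 -74.6]
(325, 109) [-81.9 -54.4]
(479, 107) [ 82.2 -55.6]
(385, 83) [-24.  -33.2]
(437, 84) [ 27.1 -35.1]
pad scene px (327.14285714285717, 198.21428571428572) [0.47128823 0.04748156 0.182     ] [0.47923351 0.04427232 0.188     ] [0.46334295 0.05069081 0.176     ]
```

View pics/t14c.png

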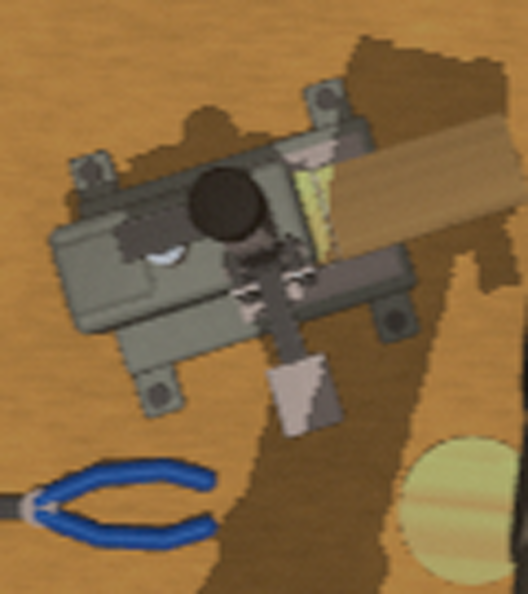

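Strip end at y of about -155, centred within 1 mm: good. Moving above the thumb pad.

Emit:
drive_tool(commands=[{"linear": [0.025, 0, 0.003], "dr": [0, 0, 0], "jaw": 1}, {"linear": [0.025, 0, 0.004], "dr": [0, 0, 0], "jaw": 1}, {"linear": [0.025, 0, 0.004], "dr": [0, 0, 0], "jaw": 1}, {"linear": [0.025, 0, 0.004], "dr": [0, 0, 0], "jaw": 1}, {"linear": [0.025, 0, 0.005], "dr": [0, 0, 0], "jaw": 1}, {"linear": [0.02, 0, 0.005], "dr": [0, 0, 0], "jaw": 1}, {"linear": [0, 0, 0], "dr": [0, 0, 0], "jaw": 1}])

```text
clock: 19.95
tcp_pos: [0.4719, 0.0513, 0.2646]
orientation: [1.903, 2.484, -0.004]
contact_force: [-0.0, -0.0, 0.4]
grip_width: -0.0001
```

Run:
```python
from pp import *
pressrel()
plan(.4677,.0473,.21,16,maxs=.015)
```

```text
TCP in press axes mm [-89.8   2.7]
clk 19.95 p [0.4719 0.0513 0.2646] yaw 15.1 tilt 0.69 F [-0.  -0.   0.4] w -0.0001 q [-0.83  0.1   0.64  2.01 -0.06  1.04  0.1 ]
rows needed 4
lin [-0.0005, -0.0013, 0.0137] dr [0.07, 0.16, -0.23]
lin [-0.0006, -0.0013, 0.0137] dr [0.07, 0.16, -0.23]
lin [-0.0006, -0.0013, 0.0137] dr [0.07, 0.16, -0.23]
lin [-0.0006, -0.0013, 0.0137] dr [0.07, 0.16, -0.23]
```

Emit:
drive_tool(commands=[{"linear": [-0.001, -0.002, 0.013], "dr": [0, 0, 0], "jaw": 1}, {"linear": [-0.001, -0.002, 0.013], "dr": [0, 0, 0], "jaw": 1}, {"linear": [-0.001, -0.002, 0.013], "dr": [0, 0, 0], "jaw": 1}, {"linear": [-0.001, -0.002, 0.013], "dr": [0, 0, 0], "jaw": 1}, {"linear": [0, 0, 0], "dr": [0, 0, 0], "jaw": 1}])

```text
clock: 20.58
tcp_pos: [0.4654, 0.0412, 0.2082]
orientation: [1.909, 2.48, -0.009]
contact_force: [0.4, -0.4, 0.3]
grip_width: -0.0002
```

```bash
python3 wl.py w15;python3 - <<'E'
from pp import *
pressrel()
plan(.4677,.0473,.188,16,maxs=.015)
E
```

```text
TCP in press axes mm [-98.3  -5.3]
clk 20.62 p [0.4659 0.0413 0.2088] yaw 14.8 tilt 0.78 F [-0.1 -0.1 -0.5] w 0.0000 q [-0.8   0.17  0.64  2.1  -0.11  0.91  0.16]
rows needed 2
lin [0.0028, 0.0016, 0.0103] dr [0.11, 0.37, -0.58]
lin [0.0027, 0.0016, 0.0104] dr [0.11, 0.37, -0.58]
```

View pics/w15.png

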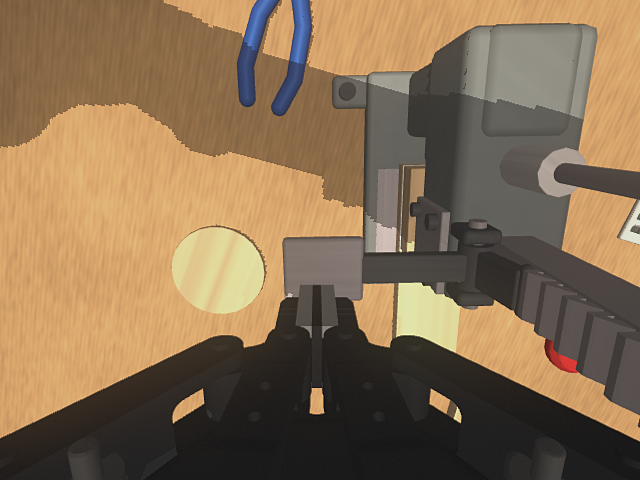

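The shut fingertips at (317,286) stand over the pad (285..363, 238..299). I'll correct by 5 mm, then descend to just above it.

Emit:
drive_tool(commands=[{"linear": [0.0035, 0.001, 0.008], "dr": [0, 0.3, 0], "jaw": 1}, {"linear": [0.0025, 0.001, 0.008], "dr": [0, 0.3, 0], "jaw": 1}, {"linear": [0, 0, 0.003], "dr": [0, 0, 0], "jaw": 1}, {"linear": [0, 0, 0], "dr": [0, 0, 0], "jaw": 1}])

```text
clock: 21.12
tcp_pos: [0.4674, 0.0485, 0.1891]
orientation: [1.912, 2.487, 0.006]
contact_force: [0.1, -0.9, 0.9]
grip_width: -0.0
```

Run:
```python
from pp import *
pressrel()
plan(.4677,.0473,.166,16,maxs=.004)
```

```text
TCP in press axes mm [-94.9   1.3]
clk 21.12 p [0.4674 0.0485 0.1891] yaw 14.9 tilt 0.35 F [ 0.1 -0.9  0.9] w -0.0000 q [-0.78  0.21  0.63  2.11 -0.16  0.86  0.2 ]
rows needed 6
lin [-0.0002, -0.0, 0.0039] dr [0.06, 0.01, -0.18]
lin [-0.0002, -0.0, 0.0039] dr [0.06, 0.01, -0.18]
lin [-0.0002, -0.0, 0.0039] dr [0.06, 0.01, -0.18]
lin [-0.0002, -0.0, 0.0039] dr [0.06, 0.01, -0.18]
lin [-0.0002, -0.0, 0.0039] dr [0.06, 0.01, -0.18]
lin [-0.0002, -0.0, 0.0039] dr [0.06, 0.01, -0.18]
```

Emit:
drive_tool(commands=[{"linear": [0, 0, 0.005], "dr": [0, 0, 0], "jaw": 1}, {"linear": [0, 0, 0.005], "dr": [0, 0, 0], "jaw": 1}, {"linear": [0, 0, 0.005], "dr": [0, 0, 0], "jaw": 1}, {"linear": [0, 0, 0.005], "dr": [0, 0, 0], "jaw": 1}, {"linear": [0, 0, 0.003], "dr": [0, 0, 0], "jaw": 1}, {"linear": [0, 0, 0], "dr": [0, 0, 0], "jaw": 1}, {"linear": [0, 0, 0], "dr": [0, 0, 0], "jaw": 1}, {"linear": [0, 0, 0], "dr": [0, 0, 0], "jaw": 1}])

```text
clock: 22.12
tcp_pos: [0.4683, 0.0487, 0.1654]
orientation: [1.912, 2.486, 0.008]
contact_force: [-0.7, 0.5, 2.7]
grip_width: -0.0003
```

Run:
```python
from pp import *
pressrel()
plan(.4677,.0473,.166,16,maxs=.004)
for n in("scene",): cv2.imwrite(f"pics/{n}16.png",viewer.grab_frame(n)[:,:,::-1])
a=cv2.imread("pics/scene16.png")[110:320,260:430]
cv2.imwrite("pics/s16c.png",cv2.resize(a,None,fx=2.8,fy=2.8,interpolation=2))
```

```text
TCP in press axes mm [-94.    1.2]
clk 22.12 p [0.4683 0.0487 0.1654] yaw 14.9 tilt 0.44 F [-0.7  0.5  2.7] w -0.0003 q [-0.76  0.25  0.62  2.13 -0.2   0.81  0.23]
rows needed 1
lin [-0.0012, -0.001, -0.0006] dr [0.43, 0.06, -1.11]
```

View pics/s16c.png

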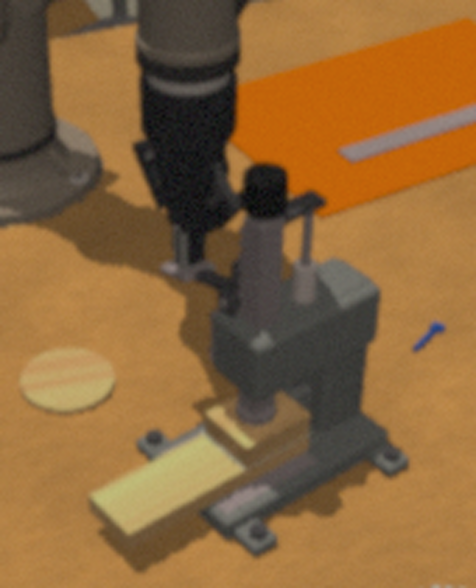

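The foot is down on the block (crop 257,405), and the pad force is only 2.7 N. I'll hold briefly, then let go slowly.

Emit:
drive_tool(commands=[{"linear": [0, 0, 0], "dr": [0, 0, 0], "jaw": 1}, {"linear": [0, 0, 0], "dr": [0, 0, 0], "jaw": 1}, {"linear": [0, 0, 0], "dr": [0, 0, 0], "jaw": 1}, {"linear": [0, 0, -0.008], "dr": [0, 0, 0], "jaw": 1}, {"linear": [0, 0, -0.008], "dr": [0, 0, 0], "jaw": 1}, {"linear": [0, 0, -0.01], "dr": [0, 0, 0], "jaw": 1}, {"linear": [0, 0, -0.02], "dr": [0, 0, 0], "jaw": 1}, {"linear": [0, -0.01, -0.03], "dr": [0, 0, 0], "jaw": 1}])

```text
clock: 23.18
tcp_pos: [0.457, 0.0456, 0.2437]
orientation: [1.913, 2.486, 0.003]
contact_force: [0.8, -0.2, 1.1]
grip_width: -0.0001
```

Emit:
drive_tool(commands=[{"linear": [-0.02, 0, -0.03], "dr": [0, 0, 0], "jaw": 1}, {"linear": [-0.04, 0, -0.03], "dr": [0, 0, 0], "jaw": 1}, {"linear": [-0.04, 0, -0.03], "dr": [0, 0, 0], "jaw": 1}, {"linear": [-0.04, 0, 0], "dr": [0, 0, 0], "jaw": 1}, {"linear": [-0.04, 0, 0], "dr": [0, 0, 0], "jaw": 1}, {"linear": [0, 0, 0], "dr": [0, 0, 0], "jaw": 1}])

```text
clock: 23.92
tcp_pos: [0.5045, -0.1339, 0.3439]
orientation: [1.906, 2.484, 0.015]
contact_force: [-0.3, 0.6, 0.3]
grip_width: 0.0001
```

```bash
python3 wl.py w17
python3 - <<'E'
from pp import *
pressrel()
plan(.4677,.0473,.166,16,maxs=.04,n=1)
for n in("scene","top"): cv2.imwrite(f"pics/{n}17.png",viewer.grab_frame(n)[:,:,::-1])
a=cv2.imread("pics/scene17.png")[110:320,260:430]
cv2.imwrite("pics/s17c.png",cv2.resize(a,None,fx=2.8,fy=2.8,interpolation=2))
E
```

```text
TCP in press axes mm [-109.1 -182.5]
clk 23.98 p [ 0.5045 -0.132   0.3436] yaw 15.1 tilt 0.79 F [-0.2  1.3 -0.1] w 0.0003 q [-0.6   0.13  0.83  1.82 -0.11  1.22  0.53]
rows needed 7
lin [0.0261, 0.0013, 0.0254] dr [0.11, 0.01, -0.12]
```

View pics/s17c.png

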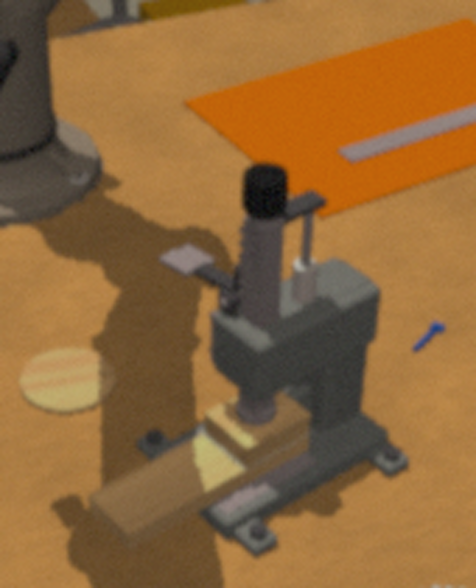

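View pics/top17.png

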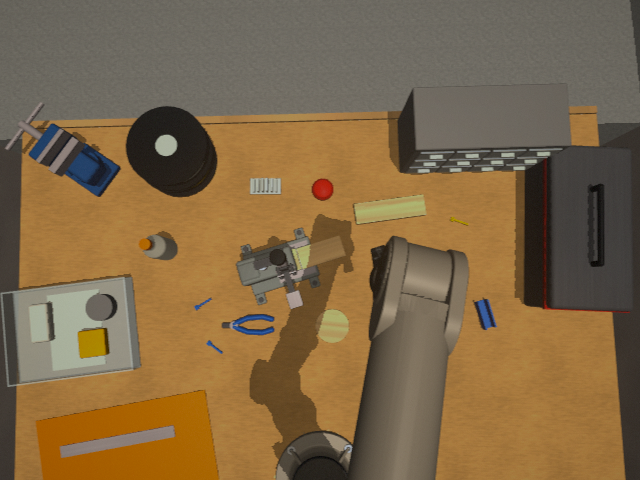

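View pics/w17.png

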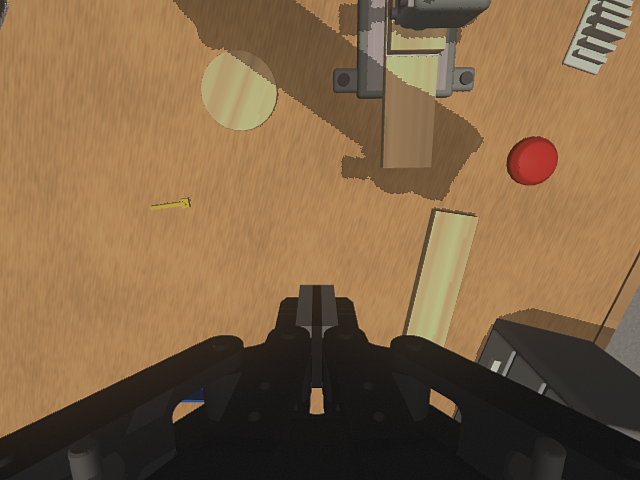

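Run:
```python
from h import *
from bench import viewer
S=viewer.calibration("scene")
for h in (.292,.296,.300,.304,.328): print(h,proj(S,np.array([.559,.073,h]))[0].round(1))
a=cv2.imread("pics/scene17.png");b=cv2.imread("pics/scene14.png");c=cv2.imread("pics/scene16.png")
f=lambda i,y0,y1,x0,x1:cv2.resize(i[y0:y1,x0:x1],None,fx=6,fy=6,interpolation=2)
cv2.imwrite("pics/k.png",np.hstack([f(b,150,210,335,375),f(a,150,210,335,375),f(a,225,285,325,375)]))
```

```text
0.292 [354.6 174.4]
0.296 [354.6 172.7]
0.3 [354.7 171. ]
0.304 [354.8 169.4]
0.328 [355.2 159.1]
```

View pics/k.png

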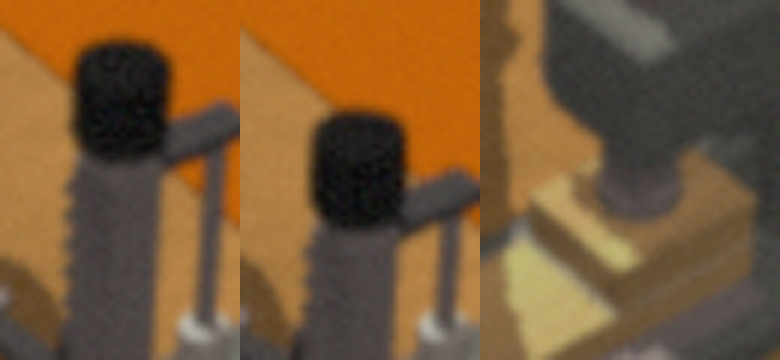

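The knob fell 11.8 px in the scene view, against 11.9 predicted for a ram at 0.038, and the foot sits in the middle of the block (enlargement 640,190). Handing in.

```bash
python3 -c "
from bench import job,monitor
print(monitor.get_obs()['clock'],job.hand_in())"
```

```text
the job is handed in; nothing more can be done
24.075 None
```

The bracket is in the press with the foot resting on its block, and I handed the job in at 24.1 s with the arm clear of everything.

I pulled the ram up by its knob to about 0.069, peaking near 18 N, and it hung on the ratchet at about 0.066. I gripped the bracket by its strip, slid it in from the open side, lowered it flat onto the base and let go. Then I pressed the thumb lever down about 16 mm, at roughly 3 N, until the foot sat on the block, and let go.

**Last checks:**
- **Ram height:** the knob dropped 11.8 px in the scene view, against 11.9 predicted for the ram at 0.038, so the foot is on the block.
- **Centring:** after release, and before the lever was pressed, the strip end measured about 1 mm off the press centreline, with the block about 0.5 mm from centre lengthwise. In the final picture the foot sits in the middle of the block.
- **Other things:** in the last top view they look unmoved. The wrist force was near zero.

**What did not quite agree:**
- **Thumb pad:** with the lever released it stands lower than its "in the teeth" height, about 13 mm low at the start and visibly low again now. I take this to be the pawl resting on a tooth flank, since it stood level while the ram hung on the ratchet.
- **Bracket check before lowering:** one wrist-camera fit had errors of up to 5 px, so I checked the placing with other views.
- **Fast descents:** these drifted sideways by up to about 15 mm and were corrected before each grasp.

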